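# Glue-up of a display block: pair the halves, pack the jig, hold it shut

## Robot

A 6-joint arm with a two-finger parallel gripper is mounted at the origin on the work surface. World frame = base frame: x ahead of the robot, y to its left, z up, the work surface at z = 0. Lengths are in m, angles in rad, forces in N, time in s.
With the tool pointing down it reaches from about 0.375 to 0.9 m from the base axis. Payload 3.1 kg.
Tool frame: the origin (TCP) lies midway between the tips of the shut fingers; the grasp point (between the pads) lies 19 mm behind it; z points along the fingers, y is the direction in which the jaws open and shut (so a half turn about z gives the same grasp; the last joint's range is limited). The gripper opens to 85 mm and grips with 20 to 120 N. Pads are 22 mm wide; open, the fingers measure 114 mm over their backs; the gripper's body (76 mm by 85 mm) begins 54 mm behind the grasp point. The pads swing forward as they close: fully open they stand 13 mm farther back than shut.
Start: joints at [-1.458, 0.527, 1.433, -0, 1.181, -0.178], TCP at [0.18, -0.599, 0.231] pointing down, gripper open.
Joint ranges: [-3.08, 3.08], [-0.75, 2.2], [0.22, 2.44], [-1.43, 4.57], [0, 2.65], [-2.85, 2.85]. Speed limits (rad/s): [2.79, 2.79, 3.14, 3.14, 3.14, 3.14].

## Interface

Orientations are given as a unit quaternion [x, y, z, w].
In Python, from station import manip gives the robot as it stands.
- The arm moves only by the tool servo_tool, never from a script. Its argument "increments" is a list of rows, each an object with "hand": the closure, from 0 (fully open) to 1 (shut); "travel": the shift along the tool's x, y, z in mm, a list of three; "yaw": the turn about the tool's z in degrees. A call has 1 to 20 rows; each row shifts and turns the commanded pose from where the row before left it, along the tool's axes as they then stand; what a row does not reach is not made up. A row lasts 1/10 s, in which the tool goes at most 50 mm and 8.59 degrees, less where a joint would pass 70% of its speed; a pose out of reach is approached as far as the arm can. A call with a gripper value outside its range is refused whole. The fingers move at their own pace and stop on an object; "newtons" is the grip in N (left out, the last holds). Time passes only in rows, so rows that do not move let the fingers close. It gives the time, the measured TCP pose, the force and the opening at its end, in the units of the state.
- manip.sense(): the state, without advancing time (a new reading comes with each control period).
- manip.snapshot(name): name is "scene" or "top"; returns a dict with "pixels" (480x640x3 uint8, blue, green, red), "fx", "fy", "cx", "cy" (pixels), "D" ([k1, k2, p1, p2, k3] as OpenCV has them; the pictures are not rectified), "R" (3x3) and "t" (3): a world point X has camera coordinates R X + t. Camera axes: x right, y down, z forward; pixel columns grow to the right and rows downward; lengths in m; the calibration is good to about 2 mm. A picture is of the moment at which its call begins. There is no depth.
- manip.sign_off(): hands the job in, once; it reports no verdict.
The state is a dict: "t": time; "q": joint angles; "qd": joint speeds; "tau": joint torques, N m; "tcp_pos": TCP position; "tool_rot": TCP orientation; "force": force on the tool from outside, world axes, zero at the start; "ft_torque": the same for the moment, N m; "finger_gap": opening from 0.0 (shut) to 1.0 (fully open).
Only numpy, scipy, OpenCV 4.12 (cv2) and the standard library are available. Lean on these libraries where they do the work, as an engineer would, in place of code of your own. Each camera call takes 0.05 s, during which the arm holds its last target.

## Task

On the gluing jig, one half of a small wooden display block already stands against the end stop: find its matching half among the loose ones (same width, same rounded back corners) and stand it in the jig, flat face to flat face and lined up with it. Then stand spacer blocks in the gap behind it, one after another, until the short stroke of the sprung jaw is enough to pinch the whole row tight, and push the jaw by its upright handle until you feel the row close up. Finish while still holding the jaw pressed firmly against the row, do not let go; leave the other halves and the bead things where they are.

Things in the scene. Friction and masses are not known exactly. Their poses are not given: they have to be found in the camera images.
- jig: Gluing jig, fixed: plywood board 260 mm long (its x, -120 to +140 mm), 90 mm wide, 12 mm thick, flat on the table. Origin: underside, centre line. x runs from the end stop towards the jaw. The row of parts stands on its flat top, 12 mm above the table, no side walls. A block 70 mm wide, 30 mm tall closes the end behind the jaw (x 124 to 138 mm).
- heel: Dark end stop (66 mm wide, 36 mm tall) on the jig, with the first half fixed to it. Origin: centre of that half's flat joint face, at the jig's top; x points from the face to the jaw, z up. The half runs 40 mm to -x, 56 mm wide, 36 mm tall, back corners rounded 18 mm; the stop is behind it (x -40 to -62 mm). Joint face to open jaw face: 71 to 100 mm, differs each time.
- jaw: Sliding dark wooden jaw, 36 mm long (x), 56 mm wide, 36 mm tall. Origin: centre of its clamping face, at the jig's top; axes as the jig's, block extends to +x. Slides only along the jig's x: from fully open at the start (face at jig x = 60 mm) at most 28 mm to -x, where it meets its own stop. A light spring (1 to 2.5 N) pushes it open when let go.
- jaw_grip (a point): Centre of the gripping part of the jaw's upright handle: a tab 16 mm (x) by 20 mm (y) that rises 33 mm above the jaw's top, centred 27 mm behind the clamping face. This point is 58 mm above the jig's top and 11 mm below the top of the handle.
- half_match: Loose matching half, plain wood, 36 mm tall, 56 mm wide (y), 40 mm deep, standing upright. Origin: bottom centre of its flat joint face; the block extends to its own +x; the two back corners (at +x) are rounded with 18 mm radius, so its sides are flat and parallel from x = 0 to 22 mm. In the jig its x axis points towards the jaw. Weighs about 55 g.
- half_narrow: Loose half of another block: same wood, 36 mm tall, 40 mm deep, rounded, but only 40 mm wide. Origin as for half_match. Not for this job; leave it.
- half_square: Loose half of another block: same wood, 36 mm tall, 56 mm wide, 40 mm deep, with square back corners. Origin as for half_match. Not for this job; leave it.
- spacer0: Spacer block, plain pale wood, 20 mm thick (x), 50 mm long (y), 36 mm tall (z), standing upright on the table. Origin: centre of its underside. One of three alike, about 30 g; in the jig its thickness lies along the jig's x. How many are needed (one or two) depends on the gap.
- spacer1: Spacer block, plain pale wood, 20 mm thick (x), 50 mm long (y), 36 mm tall (z), standing upright on the table. Origin: centre of its underside. One of three alike, about 30 g; in the jig its thickness lies along the jig's x. How many are needed (one or two) depends on the gap.
- spacer2: Spacer block, plain pale wood, 20 mm thick (x), 50 mm long (y), 36 mm tall (z), standing upright on the table. Origin: centre of its underside. One of three alike, about 30 g; in the jig its thickness lies along the jig's x. How many are needed (one or two) depends on the gap.
- spool: Thread spool standing on the table, 32 mm diameter, 32 mm tall, origin under its centre. Bystander.
- bead_dish: Small white dish with beads, 56 mm across, 24 mm tall, origin under its centre. Bystander.
- pliers: Small pliers lying flat, about 120 mm long, jaws to +x, origin near the middle. Bystander.
- bead_jar: Small glass jar with metal lid, 48 mm across, 55 mm tall, origin under its centre. Bystander.
Mind the look-alikes: they are no part of the job. Leave any purple or turquoise look-alike of the half_match alone.

How it is judged:
On the way, in this order (a step that is already met when the one before it is completed fails the run):
1. the matching half stands in the jig, its flat face towards the fixed half (distance between half_match and heel below 0.03 m and angle between the x axis of half_match and the x axis of heel, either way round below 0.25 rad and height (world z) of half_match below 0.016 m and angle between half_match's own z axis and vertical below 0.1 rad), for 0.2 s.
2. a spacer stands in the gap between that half and the jaw (((x of spacer0 in the frame of heel above 0.045 m and x of spacer0 in the frame of jaw below 0 m and y of spacer0 in the frame of heel between -0.02 and 0.02 m and height (world z) of spacer0 below 0.022 m) or (x of spacer1 in the frame of heel above 0.045 m and x of spacer1 in the frame of jaw below 0 m and y of spacer1 in the frame of heel between -0.02 and 0.02 m and height (world z) of spacer1 below 0.022 m) or (x of spacer2 in the frame of heel above 0.045 m and x of spacer2 in the frame of jaw below 0 m and y of spacer2 in the frame of heel between -0.02 and 0.02 m and height (world z) of spacer2 below 0.022 m))), for 0.2 s.
At the end, for the whole second after the job is handed in: The matching half is upright, its flat face on the fixed half's (centres within 6 mm, 0.1 rad); at least one spacer stands between it and the jaw; fixed half, half, spacer and jaw bear on each other with over 2 N, and the fingers hold the jaw with over 3 N through the last second (distance between half_match and heel below 0.006 m and angle between the x axis of half_match and the x axis of heel, either way round below 0.1 rad and angle between half_match's own z axis and vertical below 0.1 rad and ((x of spacer0 in the frame of heel above 0.045 m and x of spacer0 in the frame of jaw below 0 m and y of spacer0 in the frame of heel between -0.02 and 0.02 m and height (world z) of spacer0 below 0.022 m) or (x of spacer1 in the frame of heel above 0.045 m and x of spacer1 in the frame of jaw below 0 m and y of spacer1 in the frame of heel between -0.02 and 0.02 m and height (world z) of spacer1 below 0.022 m) or (x of spacer2 in the frame of heel above 0.045 m and x of spacer2 in the frame of jaw below 0 m and y of spacer2 in the frame of heel between -0.02 and 0.02 m and height (world z) of spacer2 below 0.022 m)) and contact force between half_match and heel above 2 N and contact force between any of spacer0, spacer1, spacer2 and half_match above 2 N and contact force between any of spacer0, spacer1, spacer2 and jaw above 2 N and contact force between the fingers and jaw above 3 N and linear speed of half_match below 0.01 m/s); the arm keeps its last pose, push and grip.
It fails at once if one of the other two halves is moved by more than 4 cm (distance of any of half_narrow, half_square from where it was at the start of the episode above 0.04 m).
It fails at once if the spool, bead dish, pliers or bead jar is moved by more than 4 cm (distance of any of spool, bead_dish, pliers, bead_jar from where it was at the start of the episode above 0.04 m).
It also fails if it takes over 72 s, if anything falls off the work surface, if the arm or the gripper's body presses on something with over 40 N, if the wrist force passes 120 N, or if a joint passes its speed limit or range.

## Working session

There is one attempt and no reset: what is moved stays moved. The work goes in short steps, Python scripts to look and compute and a tool call to move; the robot and the scene stay as the last step left them, time stands still between calls to the robot, and variables do not carry over. Pictures are saved under pics/ and viewed, and the job is handed in when it is done.

Besides the shell and the picture viewer there is one more tool, called after ">>>" as a command line: name --argument value ..., lists and objects as JSON in quotes. servo_tool: Moves the arm, as the interface text tells. Its arguments: {"type":"object","properties":{"increments":{"type":"array","items":{"type":"object","properties":{"hand":{"type":"number"},"travel":{"type":"array","items":{"type":"number"}},"yaw":{"type":"number"}}}},"newtons":{"type":"number"}},"required":["increments"]}

```bash
mkdir -p pics; ls; python3 - <<'E'
from station import manip
import cv2
s=manip.sense();print(s)
for n in("scene","top"):
    d=manip.snapshot(n);cv2.imwrite(f"pics/{n}0.png",d["pixels"])
    print(n,{k:(v if k!="pixels" else 0) for k,v in d.items()})
E
```

```text
pics
{'t': 0.0, 'q': array([-1.45751858e+00,  5.28450502e-01,  1.43389039e+00,  9.31697065e-08,
        1.18141161e+00, -1.78476578e-01]), 'qd': array([-0.00010886,  0.00044585,  0.00169192, -0.00081982, -0.00024999,
        0.00089769]), 'tau': array([-1.01407069e-03, -4.42355525e+01, -1.78022289e+01, -1.82716553e-04,
        8.46781244e-03, -1.82436551e-06]), 'tcp_pos': array([ 0.17973097, -0.59785599,  0.23034704]), 'tool_rot': array([ 9.89378207e-01,  1.45360229e-01,  3.52416660e-05, -1.07934743e-03]), 'force': array([-0.75692716,  0.48845551,  0.76124171]), 'ft_torque': array([-0.00699796,  0.0006733 , -0.05884312]), 'finger_gap': 0.9981675019401873}
scene {'pixels': 0, 'fx': 505.18392198284556, 'fy': 505.18392198284556, 'cx': 320.3680947564994, 'cy': 240.52258543674793, 'D': array([-0.011813,  0.      ,  0.      ,  0.      ,  0.      ]), 'R': array([[-0.71314068,  0.70102003,  0.00113007],
       [ 0.49295052,  0.5026185 , -0.71019323],
       [-0.49842768, -0.50591062, -0.70400589]]), 't': array([ 0.32961459, -0.16880788,  1.23050129])}
top {'pixels': 0, 'fx': 470.69072413885635, 'fy': 470.69072413885635, 'cx': 322.8759410536489, 'cy': 243.76754175834435, 'D': array([-0.01513846,  0.        ,  0.        ,  0.        ,  0.        ]), 'R': array([[ 0.02530621, -0.99964255, -0.00862396],
       [-0.98980539, -0.02384581, -0.14041606],
       [ 0.14016022,  0.01208944, -0.99005503]]), 't': array([-0.0181156 ,  0.45053568,  0.86988457])}
```

View pics/scene0.png

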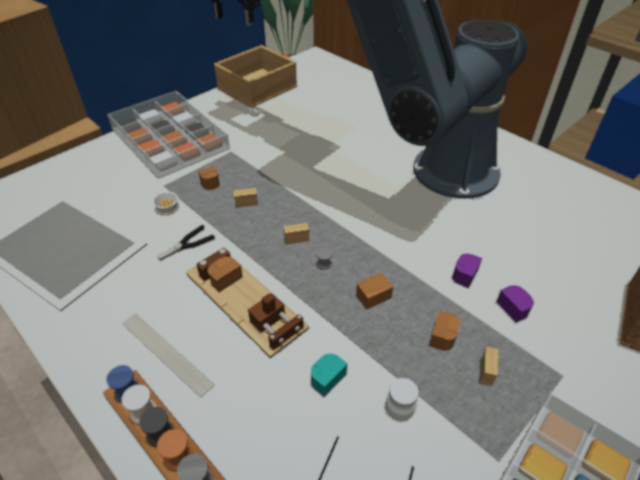

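View pics/top0.png

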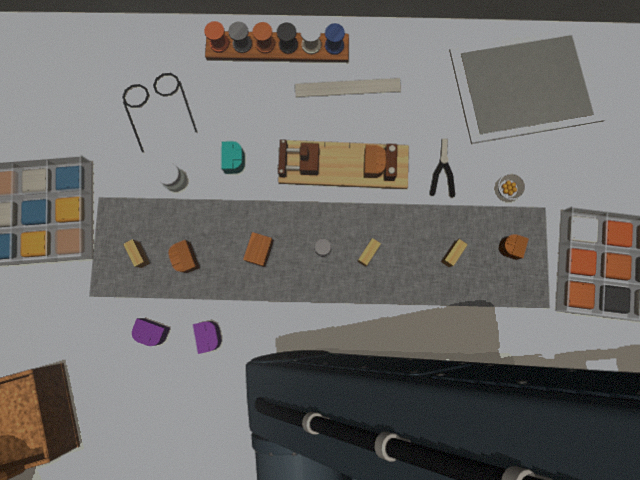

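Half look-alikes in the top view are brown (181,257), brown (258,249), small brown (515,246), turquoise (231,156), and purple (148,332) and (206,337). I expect the rounded wide brown one at (181,257) to be the match, and I'll check it in close crops.

```bash
cat > h.py <<'E'
import numpy as np,cv2
from station import manip
def ray(d,uv):
    K=np.array([[d["fx"],0,d["cx"]],[0,d["fy"],d["cy"]],[0,0,1.]])
    p=cv2.undistortPoints(np.array(uv,float).reshape(-1,1,2),K,d["D"]).reshape(-1,2)
    r=np.c_[p,np.ones(len(p))]@d["R"]
    return -d["R"].T@d["t"],r
def pl(d,uv,z):
    c,r=ray(d,uv); return c+r*((z-c[2])/r[:,2])[:,None]
def proj(d,X):
    K=np.array([[d["fx"],0,d["cx"]],[0,d["fy"],d["cy"]],[0,0,1.]])
    return cv2.projectPoints(np.array(X,float).reshape(-1,1,3),cv2.Rodrigues(d["R"])[0],d["t"],K,d["D"])[0].reshape(-1,2)
E
python3 - <<'E'
import cv2,numpy as np
t=cv2.imread("pics/top0.png");s=cv2.imread("pics/scene0.png")
def c(im,x,y,w=33):return cv2.resize(im[y-w:y+w,x-w:x+w],(264,264),interpolation=cv2.INTER_CUBIC)
a=np.hstack([c(t,181,257),c(t,258,249),c(t,515,246)])
b=np.hstack([c(s,445,330),c(s,375,290),c(s,209,177)])
cv2.imwrite("pics/cand.png",np.vstack([a,b]))
cv2.imwrite("pics/jig.png",cv2.resize(t[130:200,265:425],(800,350),interpolation=cv2.INTER_CUBIC))
cv2.imwrite("pics/jigs.png",cv2.resize(s[235:360,175:325],(720,600),interpolation=cv2.INTER_CUBIC))
E
```

```text
(no output)
```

View pics/cand.png

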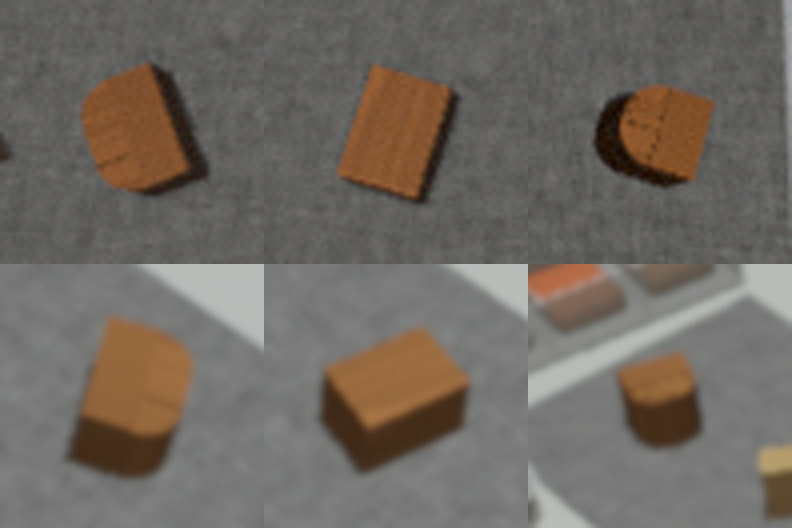

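View pics/jig.png

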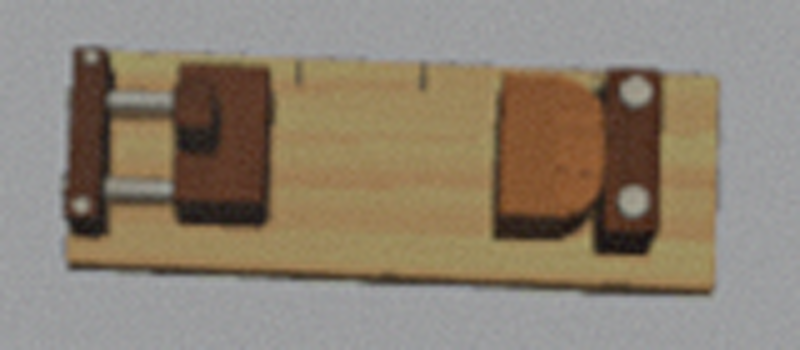

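View pics/jigs.png

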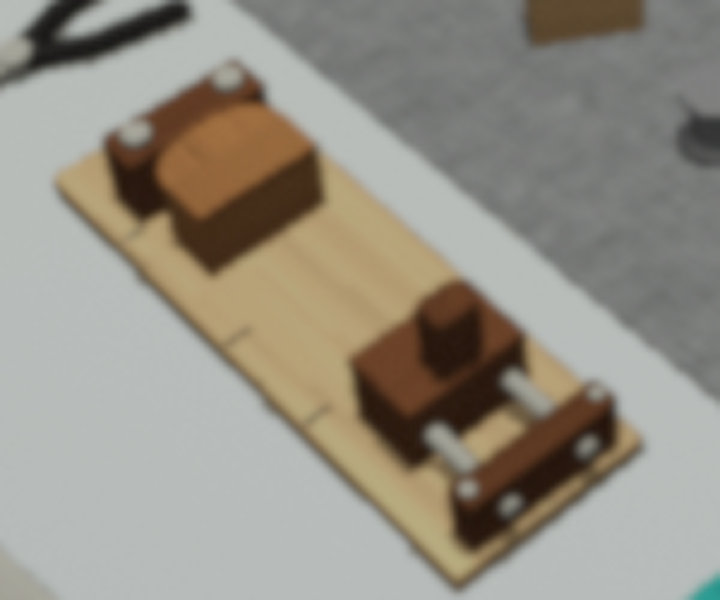

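The crops settle it: (181,257) is wide with rounded back corners, (258,249) is square and (515,246) is narrow. The match is (181,257). Next I'll measure everything.

```bash
python3 - <<'E'
from h import *
d=manip.snapshot("top");im=d["pixels"]
big=cv2.resize(im,None,fx=8,fy=8,interpolation=cv2.INTER_CUBIC)
def show(n,u,v,w,z,lo,hi):
    c=big[(v-w)*8:(v+w)*8,(u-w)*8:(u+w)*8]
    hsv=cv2.cvtColor(c,cv2.COLOR_BGR2HSV)
    m=cv2.inRange(hsv,np.array(lo),np.array(hi))
    cs,_=cv2.findContours(m,0,cv2.CHAIN_APPROX_NONE)
    k=max(cs,key=cv2.contourArea)[:,0,:].astype(float)
    uv=(k+0.5)/8-0.5+[u-w,v-w]
    W=pl(d,uv,z)[:,:2]
    r=cv2.minAreaRect((W*1000).astype(np.float32))
    b=cv2.boxPoints(r)
    print(n,"center",np.round(r[0],1),"size",np.round(r[1],1),"ang",round(r[2],1)); 
    cv2.drawContours(c,[k.astype(int)],-1,(0,255,0),1)
    cv2.imwrite(f"pics/m_{n}.png",c)
    print(np.round(b,1).tolist())
for n,u,v in(("hm",181,257),("hs",258,249),("hn",515,246)):
    hsv=cv2.cvtColor(im[v-5:v+5,u-5:u+5],cv2.COLOR_BGR2HSV);print(hsv.reshape(-1,3).mean(0))
    show(n,u,v,26,.036,(3,100,85),(20,255,255))
for n,u,v in(("s0",134,253),("s1",370,252),("s2",456,253)):
    hsv=cv2.cvtColor(im[v-5:v+5,u-5:u+5],cv2.COLOR_BGR2HSV);print(hsv.reshape(-1,3).mean(0))
    show(n,u,v,22,.036,(10,50,120),(35,255,255))
hsv=cv2.cvtColor(im[160:170,335:345],cv2.COLOR_BGR2HSV);print(hsv.reshape(-1,3).mean(0))
print("spool",pl(d,[[323,247]],.032),"jar",pl(d,[[172,176]],.055),"dish",pl(d,[[510,187]],.024),"pliers",pl(d,[[444,138],[433,195],[453,195]],.01))
E
python3 - <<'E'
import cv2,numpy as np
L=[cv2.resize(cv2.imread(f"pics/m_{n}.png"),(260,260)) for n in("hm","hs","hn","s0","s1","s2")]
cv2.imwrite("pics/masks.png",np.vstack([np.hstack(L[:3]),np.hstack(L[3:])]))
E
```

```text
[ 12.84 163.26 131.61]
hm center [418.9 264.6] size [56.8 41. ] ang 23.6
[[384.70001220703125, 272.0], [401.1000061035156, 234.5], [453.20001220703125, 257.20001220703125], [436.70001220703125, 294.79998779296875]]
[ 12.7  164.06 136.46]
hs center [438.2 118.1] size [40.7 56.6] ang 74.5
[[405.5, 106.0], [460.1000061035156, 90.9000015258789], [470.8999938964844, 130.10000610351562], [416.3999938964844, 145.1999969482422]]
[ 13.17 175.92 131.03]
hn center [ 457.6 -373.5] size [41.  41.1] ang 72.2
[[431.70001220703125, -386.79998779296875], [470.8999938964844, -399.29998779296875], [483.3999938964844, -360.29998779296875], [444.29998779296875, -347.70001220703125]]
[ 20.03 119.29 148.81]
s0 center [425.  356.1] size [50.3 20.4] ang 30.1
[[398.1000061035156, 352.29998779296875], [408.3999938964844, 334.70001220703125], [451.8999938964844, 359.79998779296875], [441.6000061035156, 377.5]]
[ 21.24 112.23 150.09]
s1 center [438.5 -95.6] size [20.5 50. ] ang 57.6
[[412.0, -90.9000015258789], [454.20001220703125, -117.69999694824219], [465.1000061035156, -100.4000015258789], [422.8999938964844, -73.5999984741211]]
[ 20.81 118.73 150.65]
s2 center [ 440.9 -260.6] size [20.4 50.2] ang 56.3
[[414.3999938964844, -255.10000610351562], [456.1000061035156, -282.8999938964844], [467.3999938964844, -266.0], [425.70001220703125, -238.1999969482422]]
[ 19.04 108.97 154.94]
spool [[ 0.44456692 -0.00738122  0.032     ]] jar [[0.5715243  0.28467648 0.055     ]] dish [[ 0.57335821 -0.37145195  0.024     ]] pliers [[ 0.67615362 -0.24653643  0.01      ]
 [ 0.55714385 -0.22324272  0.01      ]
 [ 0.55809781 -0.2630065   0.01      ]]
```

View pics/masks.png

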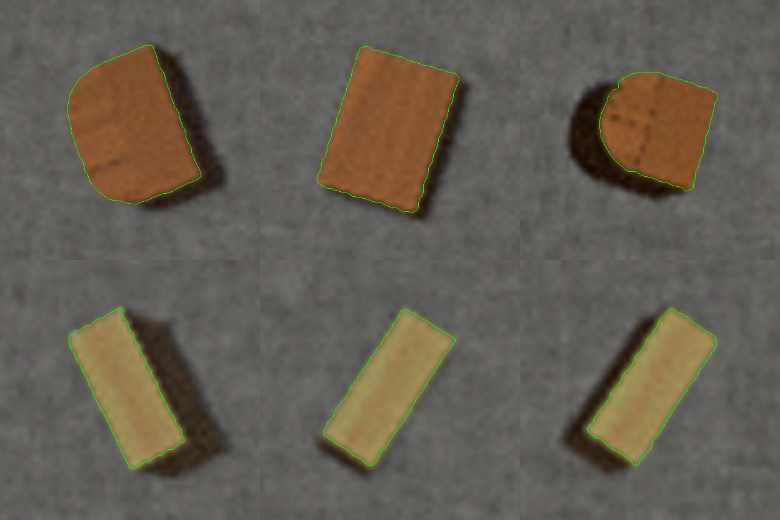

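Masks fit: the top-face sizes match the description to under 1 mm. Now the jig.

```bash
python3 - <<'E'
from h import *
d=manip.snapshot("top");im=d["pixels"]
x0,x1,y0,y1=265,425,130,200
c=cv2.resize(im[y0:y1,x0:x1],None,fx=8,fy=8,interpolation=cv2.INTER_CUBIC)
hsv=cv2.cvtColor(c,cv2.COLOR_BGR2HSV)
def go(n,m,z):
    m=cv2.morphologyEx(m,cv2.MORPH_OPEN,np.ones((9,9)))
    cs,_=cv2.findContours(m,0,cv2.CHAIN_APPROX_NONE)
    for kk in sorted(cs,key=cv2.contourArea)[-2:]:
        if cv2.contourArea(kk)<3000: continue
        k=kk[:,0,:].astype(float)
        W=pl(d,(k+.5)/8-.5+[x0,y0],z)[:,:2]*1000
        r=cv2.minAreaRect(W.astype(np.float32))
        print(n,np.round(r[0],1),np.round(r[1],1),round(r[2],1),np.round(cv2.boxPoints(r),1).tolist())
        cv2.drawContours(c,[kk],-1,(0,255,0),1)
for p in((370,155),(340,165),(315,158),(284,150)): print(p,hsv[(p[1]-y0)*8,(p[0]-x0)*8])
half=cv2.inRange(hsv,(8,140,85),(16,255,255))
half[:,:800]=0
board=cv2.inRange(hsv,(14,60,110),(30,255,255))
jaw=cv2.inRange(hsv,(0,90,45),(12,255,110)); jaw[:, :260]=0; jaw[:,460:]=0
cv2.imwrite("pics/jm.png",np.vstack([cv2.resize(x,(640,280)) for x in (half|board//2,jaw)]))
go("half",half,.048)
go("jaw",jaw,.048)
k=cv2.findNonZero(cv2.morphologyEx(board,cv2.MORPH_OPEN,np.ones((9,9))))[:,0].astype(float)
W=pl(d,(k+.5)/8-.5+[x0,y0],.012)[:,:2]*1000
r=cv2.minAreaRect(W.astype(np.float32));print("board",r,np.round(cv2.boxPoints(r),1).tolist())
cv2.imwrite("pics/jigm.png",cv2.resize(c,(800,350)))
E
```

```text
(370, 155) [ 13 162 129]
(340, 165) [ 17 116 156]
(315, 158) [ 10 149  91]
(284, 150) [ 10 140  73]
half [ 616.5 -104.6] [42.8 56.3] 88.7 [[587.9000244140625, -125.30000305175781], [644.2000122070312, -126.5999984741211], [645.2000122070312, -83.80000305175781], [588.9000244140625, -82.5]]
jaw [617.9  24.4] [36.9 54.8] 89.0 [[590.2000122070312, 6.400000095367432], [645.0, 5.5], [645.5999755859375, 42.400001525878906], [590.7999877929688, 43.29999923706055]]
board ((617.6793823242188, -43.65960693359375), (258.9513854980469, 88.77428436279297), 88.8049545288086) [[570.5999755859375, -172.1999969482422], [659.4000244140625, -174.0], [664.7999877929688, 84.9000015258789], [576.0, 86.69999694824219]]
```

View pics/jigm.png

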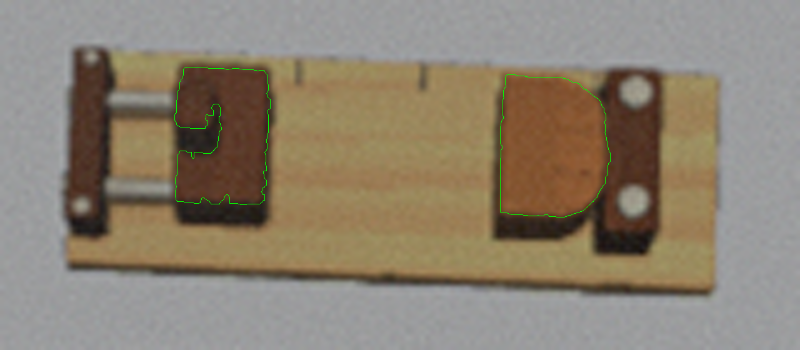

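View pics/jm.png

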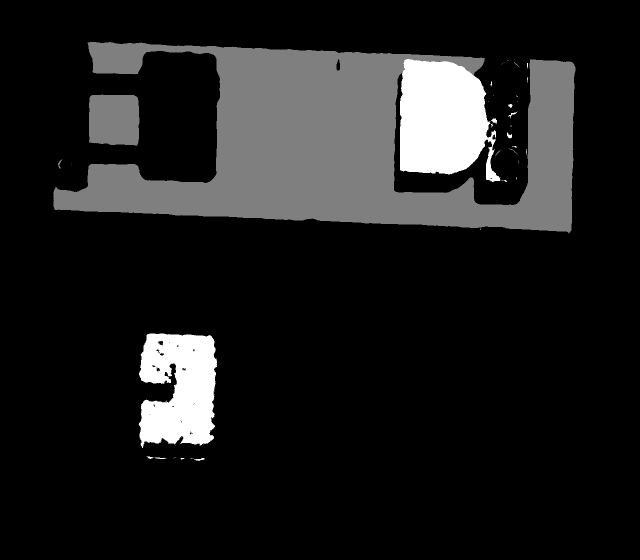

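Measurements (mm, world):

| Item | Position | Orientation / size |
|---|---|---|
| Heel face | (617, −83) | Jig x axis at 88.8° |
| Jaw face | (617.8, 6.2) | Gap to heel about 89 |
| half_match flat-face centre | (427.2, 245.9) | +x at 113.6° |

With one spacer the jaw would need about 29 mm, more than its 28 mm stroke, so two spacers are needed. First I turn the tool to 113.6°, which is a yaw of −96.9°.

>>> servo_tool --increments '[{"hand": 0,"travel": [0,0,0],"yaw": -4},{"hand": 0,"travel": [0,0,0],"yaw": -8},{"hand": 0,"travel": [0,0,0],"yaw": -8},{"hand": 0,"travel": [0,0,0],"yaw": -8},{"hand": 0,"travel": [0,0,0],"yaw": -8},{"hand": 0,"travel": [0,0,0],"yaw": -8},{"hand": 0,"travel": [0,0,0],"yaw": -8},{"hand": 0,"travel": [0,0,0],"yaw": -8},{"hand": 0,"travel": [0,0,0],"yaw": -8},{"hand": 0,"travel": [0,0,0],"yaw": -8},{"hand": 0,"travel": [0,0,0],"yaw": -8},{"hand": 0,"travel": [0,0,0],"yaw": -8},{"hand": 0,"travel": [0,0,0],"yaw": -4.9}]' --newtons 30

```text
t: 1.5
tcp_pos: [0.1798, -0.5983, 0.231]
tool_rot: [0.546, 0.838, 0.0, -0.0]
force: [-0.7, -0.5, 0.0]
finger_gap: 1.001
```

>>> servo_tool --increments '[{"hand": 0,"travel": [10,15,0]},{"hand": 0,"travel": [20,31,0]},{"hand": 0,"travel": [26,41,0]},{"hand": 0,"travel": [26,41,0]},{"hand": 0,"travel": [26,41,0]},{"hand": 0,"travel": [26,41,0]},{"hand": 0,"travel": [26,41,0]},{"hand": 0,"travel": [26,41,0]},{"hand": 0,"travel": [26,41,0]},{"hand": 0,"travel": [26,41,0]},{"hand": 0,"travel": [26,41,0]},{"hand": 0,"travel": [20,31,0]},{"hand": 0,"travel": [6,8,0]},{"hand": 0,"travel": [0,0,0]}]'

```text
schema error: expected keys hand, travel, yaw
```

```bash
cat >> h.py <<'E'
from scipy.spatial.transform import Rotation as Ro
def psi(s=None):
    s=s or manip.sense();m=Ro.from_quat(s["tool_rot"]).as_matrix();return np.degrees(np.arctan2(m[1,0],m[0,0]))
def plan(x,y,z,a):
    """mm, deg world angle of tool x: print turn and travel in tool axes before/after turn"""
    s=manip.sense();p=s["tcp_pos"]*1000;m=Ro.from_quat(s["tool_rot"]).as_matrix()
    d=np.array([x,y,z])-p;k=np.radians(a);m2=np.array([[np.cos(k),np.sin(k),0],[np.sin(k),-np.cos(k),0],[0,0,-1]]).T
    print("t",round(s["t"],2),"tcp",p.round(1),"psi",round(psi(s),2),"gap",round(s["finger_gap"],3),"F",s["force"].round(1),"q6",s["q"][5].round(2))
    print("yaw",round((psi(s)-a+90)%180-90,2),"travel now-axes",(m.T@d).round(1),"after-turn axes",(m2.T@d).round(1))
E
python3 -c "
from h import *
plan(422,257.8,120,113.6)"
```

```text
t 1.5 tcp [ 179.8 -598.3  231. ] psi 113.87 gap 1.001 F [-0.7 -0.5  0. ] q6 -1.87
yaw 0.27 travel now-axes [684.9 567.9 111.6] after-turn axes [687.6 564.7 111. ]
```

>>> servo_tool --increments '[{"hand": 0,"travel": [10,15,0],"yaw": 0},{"hand": 0,"travel": [20,31,0],"yaw": 0},{"hand": 0,"travel": [26,41,0],"yaw": 0},{"hand": 0,"travel": [26,41,0],"yaw": 0},{"hand": 0,"travel": [26,41,0],"yaw": 0},{"hand": 0,"travel": [26,41,0],"yaw": 0},{"hand": 0,"travel": [26,41,0],"yaw": 0},{"hand": 0,"travel": [26,41,0],"yaw": 0},{"hand": 0,"travel": [26,41,0],"yaw": 0},{"hand": 0,"travel": [26,41,0],"yaw": 0},{"hand": 0,"travel": [26,41,0],"yaw": 0},{"hand": 0,"travel": [20,31,0],"yaw": 0},{"hand": 0,"travel": [6,8,0],"yaw": 0},{"hand": 0,"travel": [0,0,0],"yaw": 0}]'

```text
t: 2.9
tcp_pos: [0.4799, -0.1498, 0.2312]
tool_rot: [0.546, 0.838, -0.0, -0.0]
force: [-0.3, 0.7, -0.4]
finger_gap: 1.002
```

```bash
python3 -c "
from h import *
plan(422,257.8,120,113.6)"
```

```text
t 2.9 tcp [ 479.9 -149.8  231.2] psi 113.8 gap 1.002 F [-0.3  0.7 -0.4] q6 -0.94
yaw 0.2 travel now-axes [396.3 111.5 111.2] after-turn axes [396.7 110.1 111.2]
```

>>> servo_tool --increments '[{"hand": 0,"travel": [16,5,5],"yaw": 0.2},{"hand": 0,"travel": [36,10,10],"yaw": 0},{"hand": 0,"travel": [36,10,10],"yaw": 0},{"hand": 0,"travel": [36,10,10],"yaw": 0},{"hand": 0,"travel": [36,10,10],"yaw": 0},{"hand": 0,"travel": [36,10,10],"yaw": 0},{"hand": 0,"travel": [36,10,10],"yaw": 0},{"hand": 0,"travel": [36,10,10],"yaw": 0},{"hand": 0,"travel": [36,10,10],"yaw": 0},{"hand": 0,"travel": [36,10,10],"yaw": 0},{"hand": 0,"travel": [36,10,10],"yaw": 0},{"hand": 0,"travel": [20,5,6],"yaw": 0},{"hand": 0,"travel": [0,0,0],"yaw": 0}]'

```text
t: 4.2
tcp_pos: [0.4229, 0.2565, 0.1195]
tool_rot: [0.548, 0.836, -0.001, -0.0]
force: [-0.3, -0.9, -0.3]
finger_gap: 0.998
```

```bash
python3 -c "
from h import *
plan(422,257.8,4,113.6)
for n in('top','scene'):
    cv2.imwrite('pics/a_%s.png'%n,manip.snapshot(n)['pixels'])"
```

```text
t 4.2 tcp [422.9 256.5 119.5] psi 113.53 gap 0.998 F [-0.3 -0.9 -0.3] q6 -0.09
yaw -0.07 travel now-axes [  1.5  -0.2 115.5] after-turn axes [  1.5  -0.3 115.5]
```

View pics/a_scene.png

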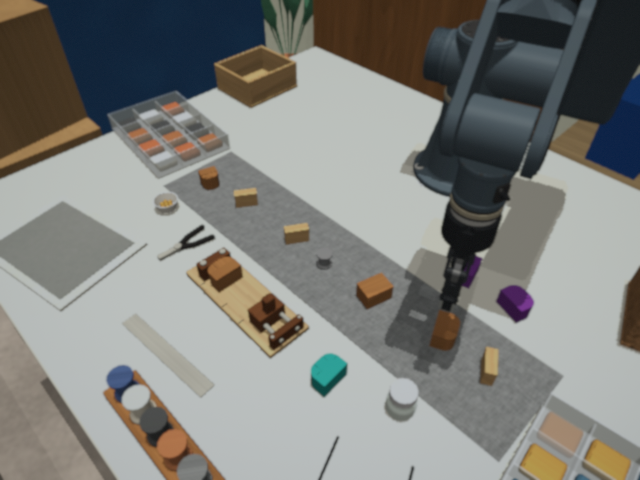

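The gripper is above the half, at scene (445,330). I descend and close.

>>> servo_tool --increments '[{"hand": 0,"travel": [1.5,0,5],"yaw": 0},{"hand": 0,"travel": [0,0,20],"yaw": 0},{"hand": 0,"travel": [0,0,20],"yaw": 0},{"hand": 0,"travel": [0,0,20],"yaw": 0},{"hand": 0,"travel": [0,0,15],"yaw": 0},{"hand": 0,"travel": [0,0,15],"yaw": 0},{"hand": 0,"travel": [0,0,10],"yaw": 0},{"hand": 0,"travel": [0,0,8],"yaw": 0},{"hand": 0,"travel": [0,0,2],"yaw": 0},{"hand": 0,"travel": [0,0,0],"yaw": 0},{"hand": 0.2,"travel": [0,0,0],"yaw": 0},{"hand": 0.3,"travel": [0,0,0],"yaw": 0},{"hand": 0.4,"travel": [0,0,0],"yaw": 0},{"hand": 0.6,"travel": [0,0,0],"yaw": 0},{"hand": 1,"travel": [0,0,0],"yaw": 0},{"hand": 1,"travel": [0,0,0],"yaw": 0},{"hand": 1,"travel": [0,0,0],"yaw": 0},{"hand": 1,"travel": [0,0,0],"yaw": 0}]' --newtons 35

```text
t: 6.1
tcp_pos: [0.4228, 0.2577, 0.006]
tool_rot: [0.549, 0.836, 0.0, 0.0]
force: [-0.6, -0.1, 6.0]
finger_gap: 0.646
```

```bash
python3 -c "
from h import *
plan(422,257.8,4,113.6)
for n in('scene',):
    cv2.imwrite('pics/b_%s.png'%n,cv2.resize(manip.snapshot(n)['pixels'][230:380,380:530],(600,600)))"
```

```text
t 6.1 tcp [422.8 257.7   6. ] psi 113.43 gap 0.646 F [-0.6 -0.1  6. ] q6 -0.09
yaw -0.17 travel now-axes [ 0.4 -0.7  2. ] after-turn axes [ 0.4 -0.7  2. ]
```

View pics/b_scene.png

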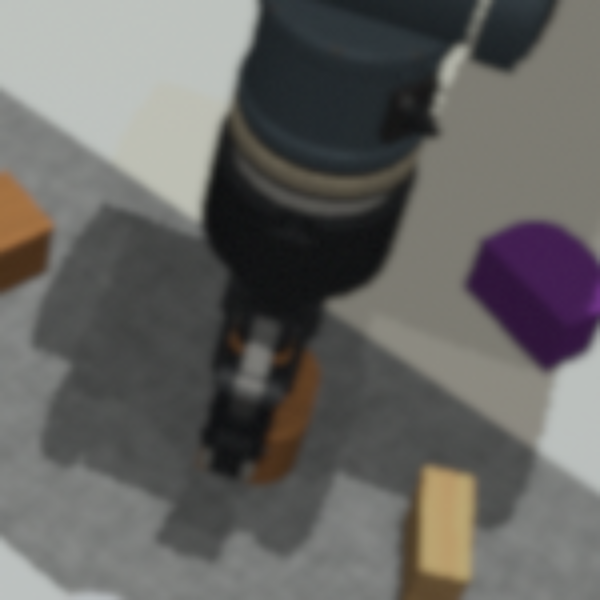

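The grip is good: opening 0.646 is about 55 mm. I lift and turn +24.6°.

>>> servo_tool --increments '[{"hand": 1,"travel": [0,0,-5],"yaw": 0},{"hand": 1,"travel": [0,0,-15],"yaw": 0},{"hand": 1,"travel": [0,0,-25],"yaw": 0},{"hand": 1,"travel": [0,0,-30],"yaw": 0},{"hand": 1,"travel": [0,0,-30],"yaw": 0},{"hand": 1,"travel": [0,0,-15],"yaw": 3},{"hand": 1,"travel": [0,0,0],"yaw": 6},{"hand": 1,"travel": [0,0,0],"yaw": 6},{"hand": 1,"travel": [0,0,0],"yaw": 6},{"hand": 1,"travel": [0,0,0],"yaw": 3.6},{"hand": 1,"travel": [0,0,0],"yaw": 0}]'

```text
t: 7.25
tcp_pos: [0.4222, 0.2575, 0.1254]
tool_rot: [0.714, 0.7, -0.0, -0.0]
force: [-0.3, -0.6, -1.3]
finger_gap: 0.646
```

```bash
python3 -c "
from h import *
plan(617.3,-69+2,60,88.8)"
```

```text
t 7.25 tcp [422.2 257.5 125.4] psi 88.83 gap 0.646 F [-0.3 -0.6 -1.3] q6 0.34
yaw 0.03 travel now-axes [-320.4  201.7   65.4] after-turn axes [-320.3  201.9   65.4]
```

>>> servo_tool --increments '[{"hand": 1,"travel": [-10,6,0],"yaw": 0},{"hand": 1,"travel": [-24,15,0],"yaw": 0},{"hand": 1,"travel": [-34,21,0],"yaw": 0},{"hand": 1,"travel": [-36,23,0],"yaw": 0},{"hand": 1,"travel": [-36,23,0],"yaw": 0},{"hand": 1,"travel": [-36,23,0],"yaw": 0},{"hand": 1,"travel": [-36,23,0],"yaw": 0},{"hand": 1,"travel": [-36,23,0],"yaw": 0},{"hand": 1,"travel": [-34,21,0],"yaw": 0},{"hand": 1,"travel": [-24,15,0],"yaw": 0},{"hand": 1,"travel": [-12,8,0],"yaw": 0},{"hand": 1,"travel": [-2,1,15],"yaw": 0},{"hand": 1,"travel": [0,0,25],"yaw": 0},{"hand": 1,"travel": [0,0,25],"yaw": 0},{"hand": 1,"travel": [0,0,0],"yaw": 0},{"hand": 1,"travel": [0,0,0],"yaw": 0}]'

```text
t: 8.85
tcp_pos: [0.6164, -0.0651, 0.0594]
tool_rot: [0.714, 0.7, -0.001, -0.001]
force: [-0.1, 0.4, -0.2]
finger_gap: 0.652
```

```bash
python3 -c "
from h import *
plan(617.3,-67,18.5,88.8)
for n in('top','scene'):
    I=manip.snapshot(n)['pixels']; cv2.imwrite('pics/c_%s.png'%n,cv2.resize(I[100:240,260:440] if n=='top' else I[170:350,150:330],(600,600) if n!='top' else (720,560)))"
```

```text
t 8.85 tcp [616.4 -65.1  59.4] psi 88.91 gap 0.652 F [-0.1  0.4 -0.2] q6 -0.27
yaw 0.11 travel now-axes [-1.9  1.  40.9] after-turn axes [-1.8  0.9 40.9]
```

View pics/c_top.png

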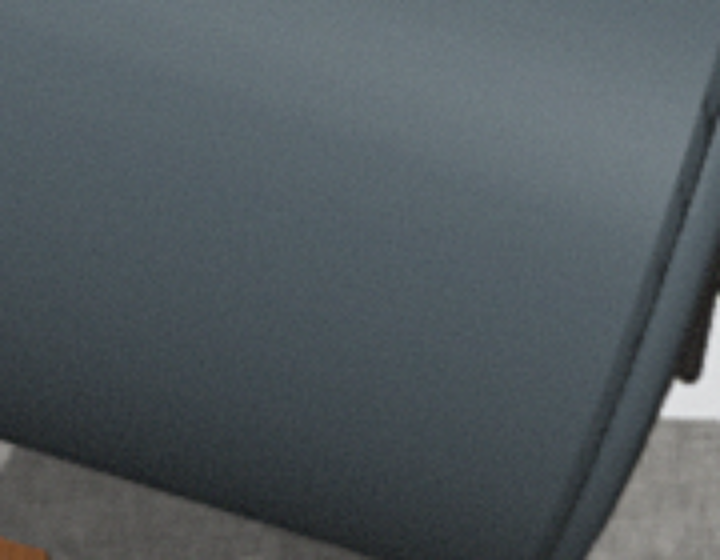

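View pics/c_scene.png

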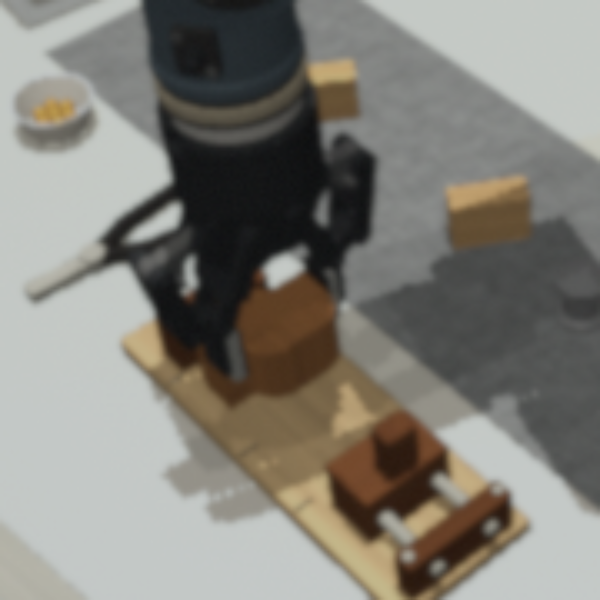

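The half is held above the board, rounded back towards the jaw, about 5 mm off the fixed half's face. I lower it and then close in towards the face.

>>> servo_tool --increments '[{"hand": 1,"travel": [0,0.9,8],"yaw": 0.1},{"hand": 1,"travel": [0,0,12],"yaw": 0},{"hand": 1,"travel": [0,0,10],"yaw": 0},{"hand": 1,"travel": [0,0,6],"yaw": 0},{"hand": 1,"travel": [0,0,3],"yaw": 0},{"hand": 1,"travel": [0,0,1.5],"yaw": 0},{"hand": 1,"travel": [0,0,0],"yaw": 0},{"hand": 1,"travel": [0,0,0],"yaw": 0}]'

```text
t: 9.75
tcp_pos: [0.619, -0.0667, 0.0201]
tool_rot: [0.715, 0.699, 0.0, 0.0]
force: [-0.9, 0.0, 0.2]
finger_gap: 0.65
```

```bash
python3 -c "
from h import *
plan(617.3,-70,18.5,88.8)
for n in('scene',):
    I=manip.snapshot(n)['pixels']; cv2.imwrite('pics/d_%s.png'%n,cv2.resize(I[230:330,180:280],(600,600)))"
```

```text
t 9.75 tcp [619.  -66.7  20.1] psi 88.72 gap 0.65 F [-0.9  0.   0.2] q6 -0.26
yaw -0.08 travel now-axes [-3.3 -1.7  1.6] after-turn axes [-3.3 -1.7  1.6]
```

View pics/d_scene.png

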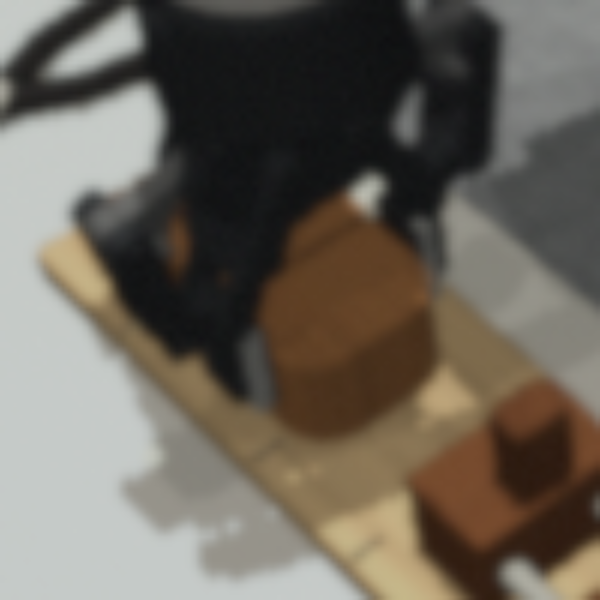

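>>> servo_tool --increments '[{"hand": 1,"travel": [-1,-0.7,0.5],"yaw": 0},{"hand": 1,"travel": [-1,-0.6,0.5],"yaw": 0},{"hand": 1,"travel": [-0.5,0,0.3],"yaw": 0},{"hand": 1,"travel": [0,0,0],"yaw": 0},{"hand": 1,"travel": [0,0,0],"yaw": 0}]'

```text
t: 10.3
tcp_pos: [0.6174, -0.0691, 0.0185]
tool_rot: [0.715, 0.699, 0.0, 0.0]
force: [0.0, -0.1, 0.0]
finger_gap: 0.65
```

>>> servo_tool --increments '[{"hand": 1,"travel": [-0.5,0,0.2],"yaw": 0},{"hand": 1,"travel": [-0.5,0,0],"yaw": 0},{"hand": 1,"travel": [0,0,0],"yaw": 0}]'

```text
t: 10.6
tcp_pos: [0.6174, -0.0701, 0.0183]
tool_rot: [0.715, 0.699, 0.0, 0.0]
force: [-0.0, -0.8, -1.6]
finger_gap: 0.65
```

```bash
python3 -c "
from h import *
plan(617.3,-70,18.5,88.8)"
```

```text
t 10.6 tcp [617.4 -70.1  18.3] psi 88.72 gap 0.65 F [-0.  -0.8 -1.6] q6 -0.27
yaw -0.08 travel now-axes [ 0.1 -0.1 -0.2] after-turn axes [ 0.1 -0.1 -0.2]
```

>>> servo_tool --increments '[{"hand": 1,"travel": [-0.5,0,0.2],"yaw": 0},{"hand": 1,"travel": [-0.5,0,0.2],"yaw": 0},{"hand": 1,"travel": [0,0,0],"yaw": 0}]'

```text
t: 10.9
tcp_pos: [0.6174, -0.071, 0.018]
tool_rot: [0.715, 0.699, 0.0, 0.0]
force: [-0.1, 0.5, 0.6]
finger_gap: 0.653
```

```bash
python3 -c "
from h import *
plan(617.3,-70,18.5,88.8)"
```

```text
t 10.9 tcp [617.4 -71.   18. ] psi 88.72 gap 0.653 F [-0.1  0.5  0.6] q6 -0.27
yaw -0.08 travel now-axes [ 1.  -0.1 -0.5] after-turn axes [ 1.  -0.1 -0.5]
```

>>> servo_tool --increments '[{"hand": 1,"travel": [-0.5,0,0.2],"yaw": 0},{"hand": 1,"travel": [-0.5,0,0.2],"yaw": 0},{"hand": 1,"travel": [0,0,0],"yaw": 0}]'

```text
t: 11.2
tcp_pos: [0.6175, -0.0718, 0.018]
tool_rot: [0.715, 0.699, 0.0, 0.0]
force: [-1.6, 1.5, 6.5]
finger_gap: 0.653
```

```bash
python3 -c "
from h import *
plan(617.3,-70,18.5,88.8)"
```

```text
t 11.2 tcp [617.5 -71.8  18. ] psi 88.71 gap 0.653 F [-1.6  1.5  6.5] q6 -0.27
yaw -0.09 travel now-axes [ 1.8 -0.3 -0.5] after-turn axes [ 1.8 -0.3 -0.5]
```

The half stands on the board (z force 6.5 N). I release it and rise.

>>> servo_tool --increments '[{"hand": 0.3,"travel": [0,0,-0.4],"yaw": 0},{"hand": 0.25,"travel": [0,0,0],"yaw": 0},{"hand": 0.15,"travel": [0,0,0],"yaw": 0},{"hand": 0,"travel": [0,0,0],"yaw": 0},{"hand": 0,"travel": [0,0,0],"yaw": 0},{"hand": 0,"travel": [0,0,0],"yaw": 0},{"hand": 0,"travel": [0,0,-10],"yaw": 0},{"hand": 0,"travel": [0,0,-25],"yaw": 0},{"hand": 0,"travel": [0,0,-35],"yaw": 0},{"hand": 0,"travel": [0,0,-35],"yaw": 0},{"hand": 0,"travel": [0,0,-15],"yaw": 0},{"hand": 0,"travel": [0,0,0],"yaw": 0}]'

```text
t: 12.4
tcp_pos: [0.6194, -0.0726, 0.1417]
tool_rot: [0.715, 0.699, 0.002, 0.003]
force: [1.0, -0.2, -0.8]
finger_gap: 1.0
```

```bash
python3 -c "
from h import *
plan(438.5,-95.6,120,57.6-90)
d=manip.snapshot('scene');I=d['pixels']; cv2.imwrite('pics/e_scene.png',cv2.resize(I[220:340,175:295],(600,600)))"
```

```text
t 12.4 tcp [619.4 -72.6 141.7] psi 88.73 gap 1.0 F [ 1.  -0.2 -0.8] q6 -0.27
yaw -58.87 travel now-axes [ -27.  -180.5   20.5] after-turn axes [-140.4  116.4   21.7]
```

View pics/e_scene.png

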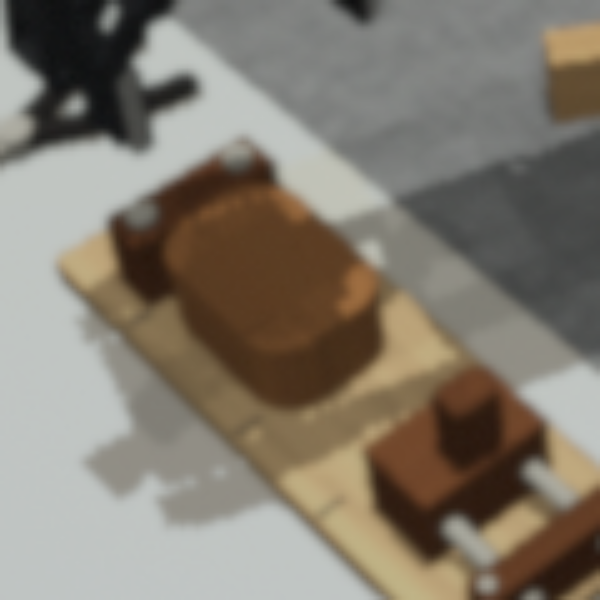

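The two halves form a seamless rounded block at crop (270,270). Next is the spacer at (438.5,−95.6). Its long axis is at −32.4°, so the tool needs ψ=57.6°.

```bash
python3 -c "
from h import *
plan(438.5,-95.6,100,57.6)"
```

```text
t 12.45 tcp [618.1 -72.3 139.7] psi 88.72 gap 1.003 F [-0.5  0.5 -0.8] q6 -0.27
yaw 31.12 travel now-axes [ -27.3 -179.2   39.1] after-turn axes [-115.9 -139.1   39.7]
```

>>> servo_tool --increments '[{"hand": 0,"travel": [-3,-15,0],"yaw": 0},{"hand": 0,"travel": [-5,-34,0],"yaw": 0},{"hand": 0,"travel": [-6,-40,8],"yaw": 0},{"hand": 0,"travel": [-6,-40,12],"yaw": 0},{"hand": 0,"travel": [-5,-34,12],"yaw": 0},{"hand": 0,"travel": [-2,-16,7],"yaw": 3.1},{"hand": 0,"travel": [0,0,0],"yaw": 7},{"hand": 0,"travel": [0,0,0],"yaw": 7},{"hand": 0,"travel": [0,0,0],"yaw": 7},{"hand": 0,"travel": [0,0,0],"yaw": 7},{"hand": 0,"travel": [0,0,0],"yaw": 0},{"hand": 0,"travel": [0,0,0],"yaw": 0}]'

```text
t: 13.65
tcp_pos: [0.4371, -0.0948, 0.0982]
tool_rot: [0.876, 0.483, -0.001, -0.001]
force: [-0.1, -0.1, 0.5]
finger_gap: 1.003
```

```bash
python3 -c "
from h import *
plan(438.5,-95.6,5,57.6)
d=manip.snapshot('scene');I=d['pixels']; cv2.imwrite('pics/f_scene.png',cv2.resize(I[150:300,220:370],(600,600)))"
```

```text
t 13.65 tcp [437.1 -94.8  98.2] psi 57.76 gap 1.003 F [-0.1 -0.1  0.5] q6 0.1
yaw 0.16 travel now-axes [ 0.   1.8 93.2] after-turn axes [ 0.   1.6 93.2]
```

View pics/f_scene.png

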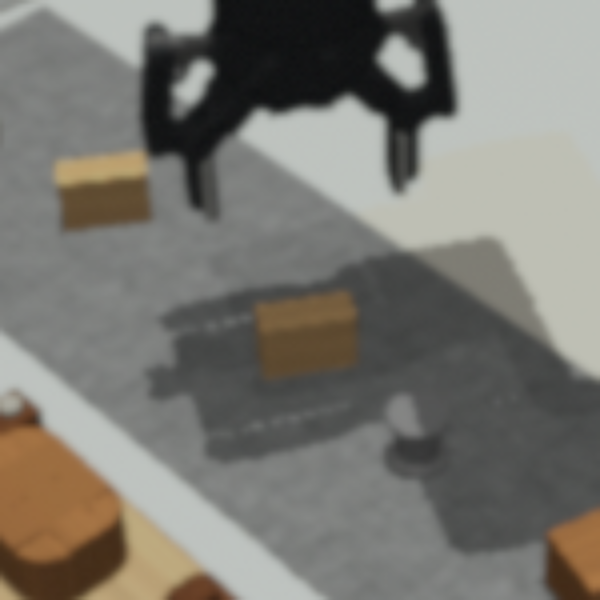

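The fingers straddle the spacer at crop (305,335), aligned with its length. I descend and grip.

>>> servo_tool --increments '[{"hand": 0,"travel": [0,1,8],"yaw": 0.1},{"hand": 0,"travel": [0,0,20],"yaw": 0},{"hand": 0,"travel": [0,0,20],"yaw": 0},{"hand": 0,"travel": [0,0,18],"yaw": 0},{"hand": 0,"travel": [0,0,15],"yaw": 0},{"hand": 0,"travel": [0,0,9],"yaw": 0},{"hand": 0,"travel": [0,0,3],"yaw": 0},{"hand": 0,"travel": [0,0,0],"yaw": 0},{"hand": 0.2,"travel": [0,0,0],"yaw": 0},{"hand": 0.3,"travel": [0,0,0],"yaw": 0},{"hand": 0.4,"travel": [0,0,0],"yaw": 0},{"hand": 0.6,"travel": [0,0,0],"yaw": 0},{"hand": 1,"travel": [0,0,0],"yaw": 0},{"hand": 1,"travel": [0,0,0],"yaw": 0},{"hand": 1,"travel": [0,0,0],"yaw": 0},{"hand": 1,"travel": [0,0,0],"yaw": 0}]' --newtons 30

```text
t: 15.3
tcp_pos: [0.4389, -0.0957, 0.0066]
tool_rot: [0.877, 0.481, 0.0, 0.001]
force: [-0.2, 0.3, 5.1]
finger_gap: 0.583
```

```bash
python3 -c "
from h import *
plan(438.5,-95.6,5,57.6)
d=manip.snapshot('scene');I=d['pixels']; cv2.imwrite('pics/g_scene.png',cv2.resize(I[150:300,220:370],(600,600)))"
```

```text
t 15.3 tcp [438.9 -95.7   6.6] psi 57.52 gap 0.583 F [-0.2  0.3  5.1] q6 0.1
yaw -0.08 travel now-axes [-0.1 -0.4  1.6] after-turn axes [-0.1 -0.4  1.6]
```

View pics/g_scene.png

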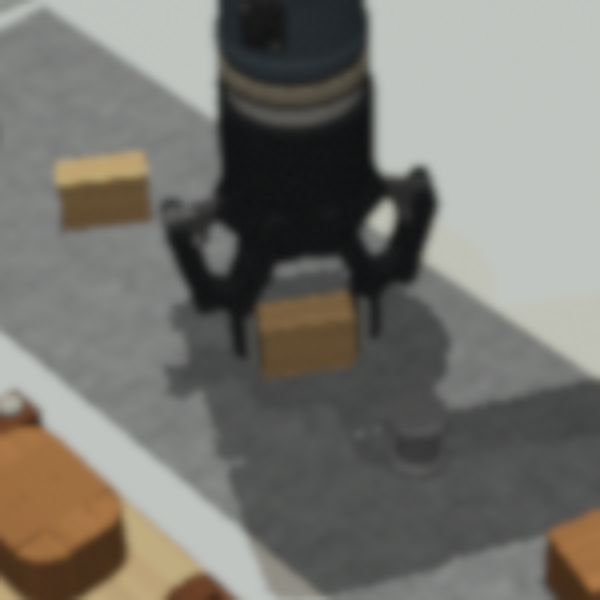

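>>> servo_tool --increments '[{"hand": 1,"travel": [0,0,-5],"yaw": 0},{"hand": 1,"travel": [0,0,-15],"yaw": 0},{"hand": 1,"travel": [0,0,-25],"yaw": 0},{"hand": 1,"travel": [0,0,-30],"yaw": 0},{"hand": 1,"travel": [0,0,-30],"yaw": -3.3},{"hand": 1,"travel": [0,0,-15],"yaw": -7},{"hand": 1,"travel": [0,0,0],"yaw": -7},{"hand": 1,"travel": [0,0,0],"yaw": -7},{"hand": 1,"travel": [0,0,0],"yaw": -7},{"hand": 1,"travel": [0,0,0],"yaw": 0},{"hand": 1,"travel": [0,0,0],"yaw": 0}]'

```text
t: 16.45
tcp_pos: [0.4384, -0.0955, 0.126]
tool_rot: [0.715, 0.699, -0.0, -0.0]
force: [1.3, -0.2, -0.4]
finger_gap: 0.582
```

```bash
python3 -c "
from h import *
plan(618,-31,60,88.8)
d=manip.snapshot('scene');I=d['pixels']; cv2.imwrite('pics/i_scene.png',cv2.resize(I[150:300,220:370],(600,600)))
cv2.imwrite('pics/i_top.png',manip.snapshot('top')['pixels'])
"
```

```text
t 16.45 tcp [438.4 -95.5 126. ] psi 88.67 gap 0.582 F [ 1.3 -0.2 -0.4] q6 -0.44
yaw -0.13 travel now-axes [ 68.6 178.1  66. ] after-turn axes [ 68.2 178.2  66. ]
```

View pics/i_top.png

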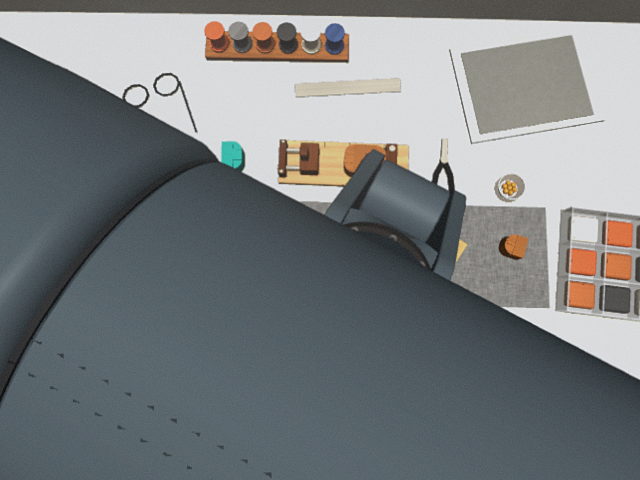

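The top view now shows the half's rounded back around (345,158) and the jaw's front edge around (319,158). I'll measure both for the remaining gap, and check that the spacer is held.

```bash
python3 - <<'E'
from h import *
d=manip.snapshot('top');im=d['pixels']
x0,x1,y0,y1=295,400,130,200
c=cv2.resize(im[y0:y1,x0:x1],None,fx=8,fy=8,interpolation=cv2.INTER_CUBIC);hsv=cv2.cvtColor(c,cv2.COLOR_BGR2HSV)
# row profile along jig line through mid (world x~618)
for X in(605,612,618,625):
    u=proj(d,[[X/1000,y/1000,.048] for y in np.arange(15,-60,-1.)])
    vals=[hsv[int((p[1]-y0+.5)*8),int((p[0]-x0+.5)*8)] for p in u]
    print(X,[(int(y),int(v[0]),int(v[2])) for y,v in zip(np.arange(15,-60,-1.),vals) if y in range(0,12) or -52<y<-36])
cv2.imwrite('pics/i2.png',cv2.resize(c,(800,533)))
E
```

```text
605 [(11, 10, 125), (10, 9, 123), (9, 10, 115), (8, 11, 104), (7, 13, 87), (6, 15, 96), (5, 16, 137), (4, 16, 194), (3, 17, 211), (2, 18, 223), (1, 18, 223), (0, 18, 221), (-37, 18, 219), (-38, 18, 219), (-39, 18, 225), (-40, 17, 225), (-41, 18, 204), (-42, 18, 178), (-43, 16, 161), (-44, 14, 164), (-45, 13, 179), (-46, 13, 196), (-47, 13, 201), (-48, 13, 201), (-49, 13, 199), (-50, 13, 198), (-51, 13, 199)]
612 [(11, 9, 134), (10, 10, 130), (9, 9, 121), (8, 10, 109), (7, 12, 92), (6, 16, 110), (5, 17, 156), (4, 18, 201), (3, 20, 217), (2, 21, 227), (1, 21, 224), (0, 21, 220), (-37, 20, 219), (-38, 21, 218), (-39, 21, 221), (-40, 22, 217), (-41, 22, 201), (-42, 21, 187), (-43, 17, 185), (-44, 14, 191), (-45, 13, 197), (-46, 13, 205), (-47, 13, 205), (-48, 13, 204), (-49, 12, 202), (-50, 13, 200), (-51, 13, 199)]
618 [(11, 10, 130), (10, 10, 124), (9, 9, 123), (8, 10, 113), (7, 11, 93), (6, 14, 116), (5, 15, 159), (4, 16, 198), (3, 17, 216), (2, 18, 226), (1, 19, 221), (0, 18, 219), (-37, 20, 221), (-38, 20, 222), (-39, 19, 224), (-40, 19, 219), (-41, 20, 212), (-42, 19, 198), (-43, 17, 173), (-44, 14, 164), (-45, 12, 172), (-46, 11, 184), (-47, 12, 191), (-48, 13, 195), (-49, 13, 195), (-50, 13, 194), (-51, 13, 194)]
625 [(11, 9, 129), (10, 10, 129), (9, 10, 129), (8, 10, 112), (7, 9, 90), (6, 10, 88), (5, 15, 115), (4, 20, 154), (3, 22, 191), (2, 23, 216), (1, 22, 222), (0, 23, 225), (-37, 21, 220), (-38, 21, 220), (-39, 22, 218), (-40, 22, 218), (-41, 22, 220), (-42, 20, 218), (-43, 18, 213), (-44, 16, 201), (-45, 14, 191), (-46, 13, 182), (-47, 13, 183), (-48, 13, 182), (-49, 13, 182), (-50, 13, 183), (-51, 12, 186)]
```

View pics/i2.png

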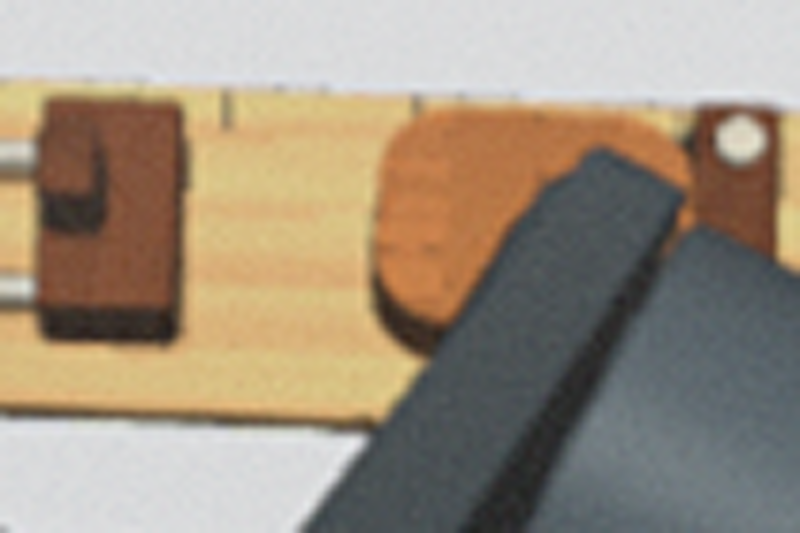

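View pics/i_scene.png

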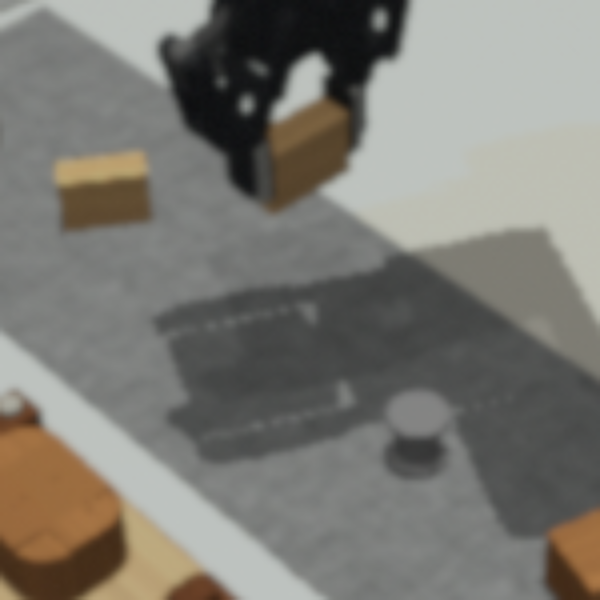

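Half back is at y≈−43.3 and the jaw face at 6.3, leaving 49.6 mm for two 20 mm spacers. The first one goes to centre y≈−31.3.

>>> servo_tool --increments '[{"hand": 1,"travel": [6,16,0],"yaw": 0},{"hand": 1,"travel": [12,32,0],"yaw": 0},{"hand": 1,"travel": [16,41,0],"yaw": 0},{"hand": 1,"travel": [16,41,0],"yaw": 0},{"hand": 1,"travel": [12,32,0],"yaw": -0.1},{"hand": 1,"travel": [6,16,10],"yaw": 0},{"hand": 1,"travel": [0,0,25],"yaw": 0},{"hand": 1,"travel": [0,0,25],"yaw": 0},{"hand": 1,"travel": [0,0,5],"yaw": 0},{"hand": 1,"travel": [0,0,0],"yaw": 0},{"hand": 1,"travel": [0,0,0],"yaw": 0}]'

```text
t: 17.7
tcp_pos: [0.6186, -0.0315, 0.0617]
tool_rot: [0.714, 0.7, 0.0, 0.001]
force: [0.3, 0.2, 0.2]
finger_gap: 0.576
```

```bash
python3 -c "
from h import *
plan(618,-31.3,19,88.8)
d=manip.snapshot('scene');I=d['pixels']; cv2.imwrite('pics/j_scene.png',cv2.resize(I[200:350,175:325],(600,600)))
"
```

```text
t 17.7 tcp [618.6 -31.5  61.7] psi 88.89 gap 0.576 F [0.3 0.2 0.2] q6 -0.21
yaw 0.09 travel now-axes [ 0.2 -0.6 42.7] after-turn axes [ 0.2 -0.6 42.7]
```

View pics/j_scene.png

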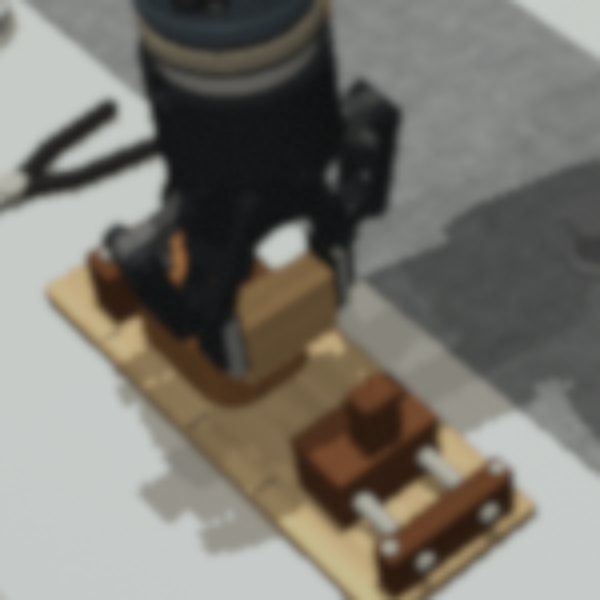

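>>> servo_tool --increments '[{"hand": 1,"travel": [0,0,6],"yaw": 0},{"hand": 1,"travel": [0,0,10],"yaw": 0},{"hand": 1,"travel": [0,0,10],"yaw": 0},{"hand": 1,"travel": [0,0,8],"yaw": 0},{"hand": 1,"travel": [0,0,5],"yaw": 0},{"hand": 1,"travel": [0,0,2.5],"yaw": 0},{"hand": 1,"travel": [0,0,1],"yaw": 0},{"hand": 1,"travel": [0,0,0],"yaw": 0},{"hand": 1,"travel": [0,0,0],"yaw": 0}]'

```text
t: 18.65
tcp_pos: [0.6178, -0.0312, 0.0187]
tool_rot: [0.714, 0.7, -0.0, -0.0]
force: [-2.0, 0.2, 2.8]
finger_gap: 0.58
```

```bash
python3 -c "
from h import *
plan(618,-31.3,19,88.8)
"
```

```text
t 18.65 tcp [617.8 -31.2  18.7] psi 88.92 gap 0.58 F [-2.   0.2  2.8] q6 -0.21
yaw 0.12 travel now-axes [-0.1  0.2 -0.3] after-turn axes [-0.1  0.2 -0.3]
```

The spacer is standing on the board. I release it and rise.

>>> servo_tool --increments '[{"hand": 0.38,"travel": [0,0,0],"yaw": 0},{"hand": 0.3,"travel": [0,0,0],"yaw": 0},{"hand": 0.2,"travel": [0,0,0],"yaw": 0},{"hand": 0,"travel": [0,0,0],"yaw": 0},{"hand": 0,"travel": [0,0,0],"yaw": 0},{"hand": 0,"travel": [0,0,0],"yaw": 0},{"hand": 0,"travel": [0,0,-10],"yaw": 0},{"hand": 0,"travel": [0,0,-25],"yaw": 0},{"hand": 0,"travel": [0,0,-35],"yaw": 0},{"hand": 0,"travel": [0,0,-35],"yaw": 0},{"hand": 0,"travel": [0,0,-15],"yaw": 0},{"hand": 0,"travel": [0,0,0],"yaw": 0},{"hand": 0,"travel": [0,0,0],"yaw": 0}]'

```text
t: 19.95
tcp_pos: [0.6177, -0.0312, 0.1387]
tool_rot: [0.714, 0.7, 0.0, 0.0]
force: [-1.0, 0.0, 0.3]
finger_gap: 0.999
```

```bash
python3 -c "
from h import *
plan(440.9,-260.6,100,56.3)
d=manip.snapshot('scene');I=d['pixels']; cv2.imwrite('pics/k_scene.png',cv2.resize(I[200:350,175:325],(600,600)))
"
```

```text
t 19.95 tcp [617.7 -31.2 138.7] psi 88.92 gap 0.999 F [-1.   0.   0.3] q6 -0.21
yaw 32.62 travel now-axes [-232.7 -172.5   38.7] after-turn axes [-289.   -19.8   38.7]
```

View pics/k_scene.png

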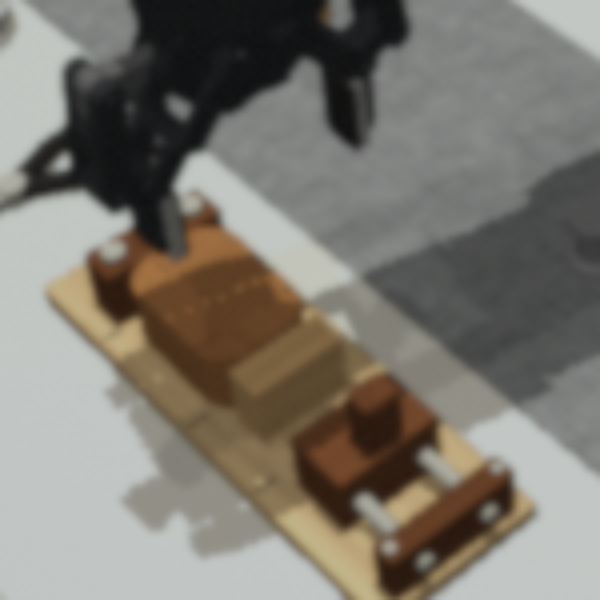

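The first spacer stands square between the half and the jaw at crop (290,380). Next is the spacer at (440.9,−260.6), with ψ=56.3°.

>>> servo_tool --increments '[{"hand": 0,"travel": [-12,-9,0],"yaw": 0},{"hand": 0,"travel": [-28,-21,0],"yaw": 0},{"hand": 0,"travel": [-36,-27,4],"yaw": 0},{"hand": 0,"travel": [-36,-27,7],"yaw": 0},{"hand": 0,"travel": [-36,-27,7],"yaw": 0},{"hand": 0,"travel": [-36,-26,7],"yaw": 0},{"hand": 0,"travel": [-28,-21,7],"yaw": 0},{"hand": 0,"travel": [-15,-11,6],"yaw": 0},{"hand": 0,"travel": [-5.7,-3.5,0],"yaw": 4.6},{"hand": 0,"travel": [0,0,0],"yaw": 7},{"hand": 0,"travel": [0,0,0],"yaw": 7},{"hand": 0,"travel": [0,0,0],"yaw": 7},{"hand": 0,"travel": [0,0,0],"yaw": 7},{"hand": 0,"travel": [0,0,0],"yaw": 0},{"hand": 0,"travel": [0,0,0],"yaw": 0}]'

```text
t: 21.5
tcp_pos: [0.4401, -0.2605, 0.0997]
tool_rot: [0.881, 0.473, -0.0, -0.001]
force: [0.2, 0.2, -0.3]
finger_gap: 1.002
```

```bash
python3 -c "
from h import *
plan(440.9,-260.6,5.5,56.3)
d=manip.snapshot('scene');I=d['pixels']; cv2.imwrite('pics/l_scene.png',cv2.resize(I[100:250,170:320],(600,600)))
d=manip.snapshot('top');I=d['pixels']; cv2.imwrite('pics/l_top.png',I)
"
```

```text
t 21.5 tcp [ 440.1 -260.5   99.7] psi 56.44 gap 1.002 F [ 0.2  0.2 -0.3] q6 -0.17
yaw 0.14 travel now-axes [ 0.3  0.9 94.2] after-turn axes [ 0.4  0.7 94.2]
```

View pics/l_scene.png

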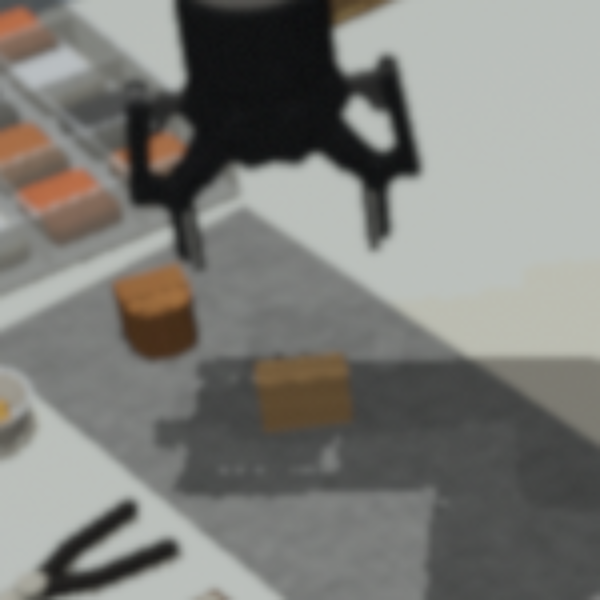

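View pics/l_top.png

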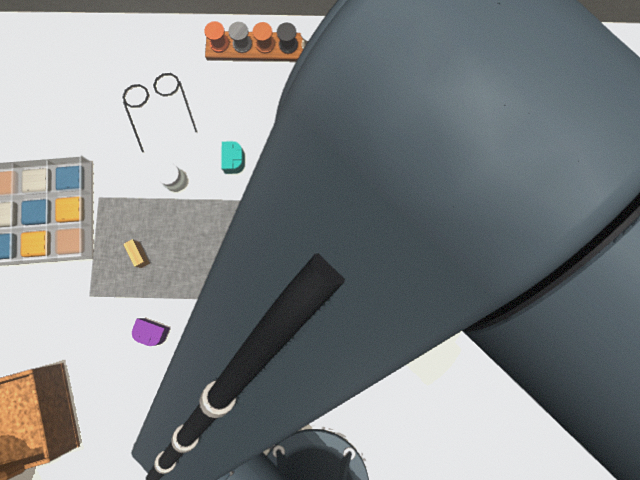

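The fingers are aligned over the spacer at crop (305,390). The top view is blocked by the arm. I descend and grip.

>>> servo_tool --increments '[{"hand": 0,"travel": [0.3,0.8,8],"yaw": 0.1},{"hand": 0,"travel": [0,0,20],"yaw": 0},{"hand": 0,"travel": [0,0,20],"yaw": 0},{"hand": 0,"travel": [0,0,18],"yaw": 0},{"hand": 0,"travel": [0,0,15],"yaw": 0},{"hand": 0,"travel": [0,0,10],"yaw": 0},{"hand": 0,"travel": [0,0,3],"yaw": 0},{"hand": 0,"travel": [0,0,0],"yaw": 0},{"hand": 0.2,"travel": [0,0,0],"yaw": 0},{"hand": 0.3,"travel": [0,0,0],"yaw": 0},{"hand": 0.4,"travel": [0,0,0],"yaw": 0},{"hand": 0.6,"travel": [0,0,0],"yaw": 0},{"hand": 1,"travel": [0,0,0],"yaw": 0},{"hand": 1,"travel": [0,0,0],"yaw": 0},{"hand": 1,"travel": [0,0,0],"yaw": 0},{"hand": 1,"travel": [0,0,0],"yaw": 0}]'

```text
t: 23.2
tcp_pos: [0.4423, -0.2611, 0.0071]
tool_rot: [0.882, 0.471, 0.0, 0.001]
force: [-0.1, 0.3, 6.2]
finger_gap: 0.579
```

>>> servo_tool --increments '[{"hand": 1,"travel": [0,0,-5],"yaw": 0},{"hand": 1,"travel": [0,0,-15],"yaw": 0},{"hand": 1,"travel": [0,0,-25],"yaw": 0},{"hand": 1,"travel": [0,0,-30],"yaw": 0},{"hand": 1,"travel": [0,0,-30],"yaw": -4.5},{"hand": 1,"travel": [0,0,-25],"yaw": -7},{"hand": 1,"travel": [0,0,0],"yaw": -7},{"hand": 1,"travel": [0,0,0],"yaw": -7},{"hand": 1,"travel": [0,0,0],"yaw": -7},{"hand": 1,"travel": [0,0,0],"yaw": 0},{"hand": 1,"travel": [0,0,0],"yaw": 0}]'

```text
t: 24.3
tcp_pos: [0.4418, -0.2607, 0.1364]
tool_rot: [0.716, 0.698, -0.0, -0.0]
force: [0.1, 0.0, -0.6]
finger_gap: 0.581
```

```bash
python3 - <<'E'
from h import *
plan(618.5,-9,70,88.8)
d=manip.snapshot('scene');I=d['pixels']; cv2.imwrite('pics/m_scene.png',I)
E
```

```text
t 24.3 tcp [ 441.8 -260.7  136.4] psi 88.57 gap 0.581 F [ 0.1  0.  -0.6] q6 -0.73
yaw -0.23 travel now-axes [256.  170.4  66.4] after-turn axes [255.3 171.4  66.4]
```

View pics/m_scene.png

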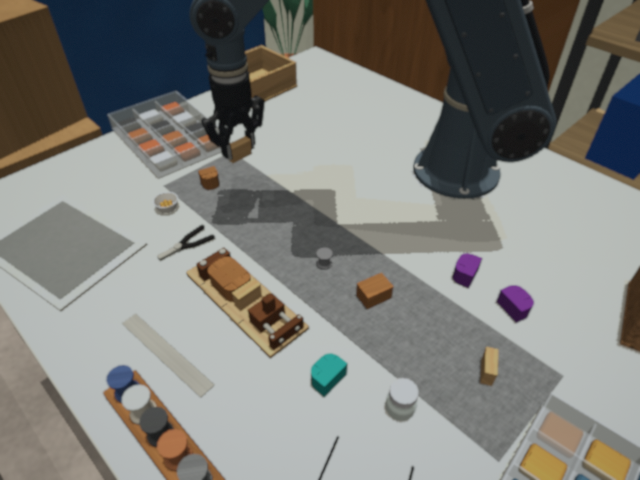

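The spacer is held, at scene (237,148). Its place in the row is centre y≈−8, between spacer 1's back at −21.2 and the jaw face at 6.3.

>>> servo_tool --increments '[{"hand": 1,"travel": [13,9,0],"yaw": -0.2},{"hand": 1,"travel": [28,19,0],"yaw": 0},{"hand": 1,"travel": [38,25,0],"yaw": 0},{"hand": 1,"travel": [38,25,0],"yaw": 0},{"hand": 1,"travel": [38,25,0],"yaw": 0},{"hand": 1,"travel": [38,25,0],"yaw": 0},{"hand": 1,"travel": [32,21,0],"yaw": 0},{"hand": 1,"travel": [20,13,0],"yaw": 0},{"hand": 1,"travel": [10,7,0],"yaw": 0},{"hand": 1,"travel": [1,1,15],"yaw": 0},{"hand": 1,"travel": [0,0,25],"yaw": 0},{"hand": 1,"travel": [0,0,25],"yaw": 0},{"hand": 1,"travel": [0,0,6],"yaw": 0},{"hand": 1,"travel": [0,0,0],"yaw": 0},{"hand": 1,"travel": [0,0,0],"yaw": 0}]'

```text
t: 25.85
tcp_pos: [0.617, -0.009, 0.0658]
tool_rot: [0.714, 0.7, 0.0, 0.0]
force: [-0.2, 0.1, -0.6]
finger_gap: 0.583
```

```bash
python3 - <<'E'
from h import *
plan(618.5,-7.8,20,88.8)
d=manip.snapshot('scene');I=d['pixels']; cv2.imwrite('pics/n_scene.png',cv2.resize(I[200:350,175:325],(600,600)))
E
```

```text
t 25.85 tcp [617.   -9.   65.8] psi 88.84 gap 0.583 F [-0.2  0.1 -0.6] q6 -0.18
yaw 0.04 travel now-axes [ 1.3  1.5 45.8] after-turn axes [ 1.3  1.5 45.8]
```

View pics/n_scene.png

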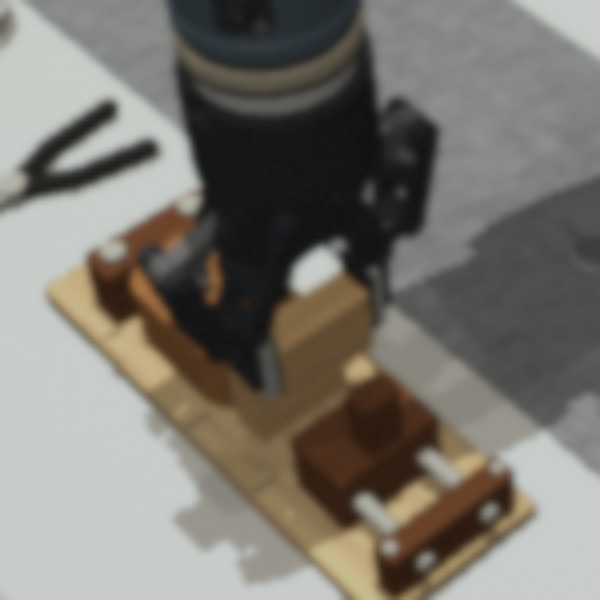

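>>> servo_tool --increments '[{"hand": 1,"travel": [0.6,0.8,0],"yaw": 0},{"hand": 1,"travel": [0.4,0.5,6],"yaw": 0},{"hand": 1,"travel": [0,0,9],"yaw": 0},{"hand": 1,"travel": [0,0,9],"yaw": 0},{"hand": 1,"travel": [0,0,9],"yaw": 0},{"hand": 1,"travel": [0,0,6],"yaw": 0},{"hand": 1,"travel": [0,0,3],"yaw": 0},{"hand": 1,"travel": [0,0,0],"yaw": 0},{"hand": 1,"travel": [0,0,0],"yaw": 0}]'

```text
t: 26.8
tcp_pos: [0.6182, -0.0072, 0.0234]
tool_rot: [0.714, 0.7, 0.0, 0.0]
force: [0.2, 0.7, 1.2]
finger_gap: 0.584
```

```bash
python3 - <<'E'
from h import *
plan(618.5,-7.8,19.2,88.8)
d=manip.snapshot('scene');I=d['pixels']; cv2.imwrite('pics/o_scene.png',cv2.resize(I[225:325,200:300],(600,600)))
E
```

```text
t 26.8 tcp [618.2  -7.2  23.4] psi 88.92 gap 0.584 F [0.2 0.7 1.2] q6 -0.17
yaw 0.12 travel now-axes [-0.6  0.3  4.2] after-turn axes [-0.6  0.3  4.2]
```

View pics/o_scene.png

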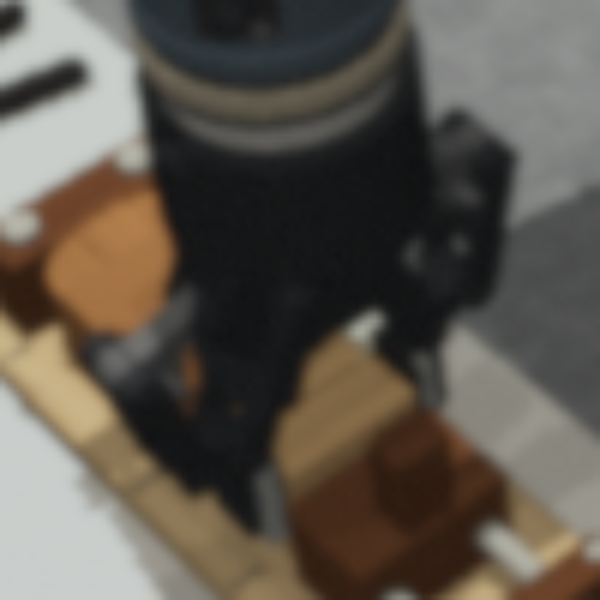

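>>> servo_tool --increments '[{"hand": 1,"travel": [-0.4,0,1.5],"yaw": 0},{"hand": 1,"travel": [0,0,1.2],"yaw": 0},{"hand": 1,"travel": [0,0,1],"yaw": 0},{"hand": 1,"travel": [0,0,0.6],"yaw": 0},{"hand": 1,"travel": [0,0,0],"yaw": 0},{"hand": 1,"travel": [0,0,0],"yaw": 0}]'

```text
t: 27.45
tcp_pos: [0.6181, -0.0076, 0.0192]
tool_rot: [0.714, 0.7, 0.0, 0.0]
force: [-0.3, -0.8, 0.4]
finger_gap: 0.58
```

```bash
python3 - <<'E'
from h import *
plan(618.5,-7.8,19.2,88.8)
E
```

```text
t 27.45 tcp [618.1  -7.6  19.2] psi 88.92 gap 0.58 F [-0.3 -0.8  0.4] q6 -0.17
yaw 0.12 travel now-axes [-0.2  0.4  0. ] after-turn axes [-0.2  0.4  0. ]
```

>>> servo_tool --increments '[{"hand": 1,"travel": [0,0,0.5],"yaw": 0},{"hand": 1,"travel": [0,0,0.3],"yaw": 0},{"hand": 1,"travel": [0,0,0],"yaw": 0}]'

```text
t: 27.75
tcp_pos: [0.6181, -0.0075, 0.0192]
tool_rot: [0.714, 0.7, 0.0, 0.0]
force: [-1.3, -0.3, 5.9]
finger_gap: 0.58
```

>>> servo_tool --increments '[{"hand": 0.38,"travel": [0,0,0],"yaw": 0},{"hand": 0.3,"travel": [0,0,0],"yaw": 0},{"hand": 0.2,"travel": [0,0,0],"yaw": 0},{"hand": 0,"travel": [0,0,0],"yaw": 0},{"hand": 0,"travel": [0,0,0],"yaw": 0},{"hand": 0,"travel": [0,0,0],"yaw": 0},{"hand": 0,"travel": [0,0,-10],"yaw": 0},{"hand": 0,"travel": [0,0,-25],"yaw": 0},{"hand": 0,"travel": [0,0,-35],"yaw": 0},{"hand": 0,"travel": [0,0,-35],"yaw": 0},{"hand": 0,"travel": [0,0,-15],"yaw": 0},{"hand": 0,"travel": [0,0,0],"yaw": 0},{"hand": 0,"travel": [0,0,0],"yaw": 0}]'

```text
t: 29.05
tcp_pos: [0.6178, -0.0075, 0.1386]
tool_rot: [0.714, 0.7, 0.0, 0.0]
force: [-0.4, 0.7, -0.2]
finger_gap: 1.0
```

```bash
python3 - <<'E'
from h import *
plan(619.2,33.2,120,88.8)
d=manip.snapshot('scene');I=d['pixels']; cv2.imwrite('pics/p_scene.png',cv2.resize(I[225:345,190:310],(600,600)))
E
```

```text
t 29.05 tcp [617.8  -7.5 138.6] psi 88.92 gap 1.0 F [-0.4  0.7 -0.2] q6 -0.17
yaw 0.12 travel now-axes [40.7  0.6 18.6] after-turn axes [40.7  0.5 18.6]
```

View pics/p_scene.png

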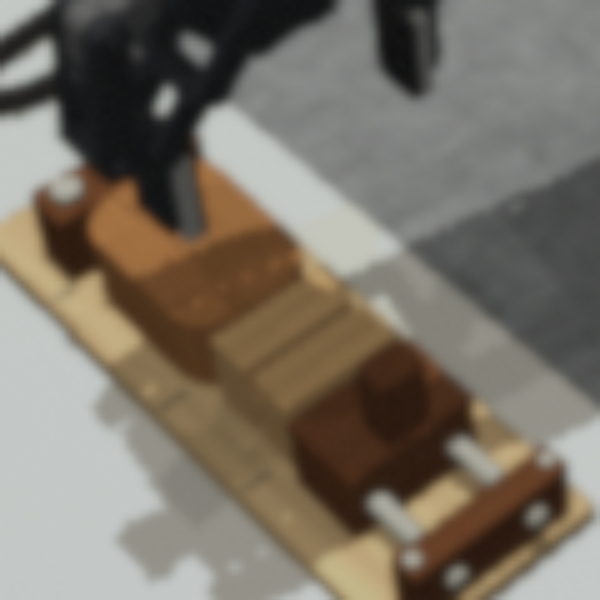

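Both spacers stand square in the row, at crop (275,330) and (320,365), with the jaw behind. I'll confirm the handle position by projecting the expected handle top into the scene view.

```bash
python3 - <<'E'
from h import *
o=np.array([617.8,6.3]);ax=np.array([.0209,.9998]);ay=np.array([-.9998,.0209])
for n,f in(("top","pics/top0.png"),("scene","pics/scene0.png")):
    d=manip.snapshot(n);I=cv2.imread(f)
    X=[]
    for zz in(81,48):
        for a,b in((19,-10),(35,-10),(35,10),(19,10)):
            p=o+a*ax+b*ay; X.append([p[0]/1e3,p[1]/1e3,zz/1e3])
    u=proj(d,X); k=10
    c0=(u[:4].mean(0)-30).astype(int); C=cv2.resize(I[c0[1]:c0[1]+60,c0[0]:c0[0]+60],None,fx=k,fy=k,interpolation=cv2.INTER_CUBIC)
    P=((u-c0+.5)*k).astype(int)
    cv2.polylines(C,[P[:4]],True,(0,255,0),1);cv2.polylines(C,[P[4:]],True,(255,255,0),1)
    cv2.imwrite(f"pics/hd_{n}.png",C)
a=[cv2.resize(cv2.imread(f"pics/hd_{n}.png"),(400,400)) for n in("top","scene")]
cv2.imwrite("pics/hd.png",np.hstack(a))
E
```

```text
(no output)
```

View pics/hd.png

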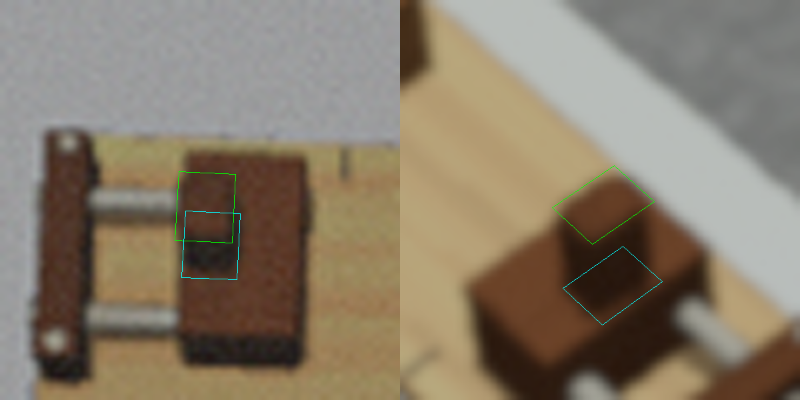

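The projected handle outline agrees with the image to about 1–2 mm in both views. I move over the handle and descend with it between the open fingers.

>>> servo_tool --increments '[{"hand": 0,"travel": [12,0.3,0],"yaw": 0},{"hand": 0,"travel": [18,0.3,0],"yaw": 0.1},{"hand": 0,"travel": [10.5,0,8],"yaw": 0},{"hand": 0,"travel": [0,0,20],"yaw": 0},{"hand": 0,"travel": [0,0,20],"yaw": 0},{"hand": 0,"travel": [0,0,18],"yaw": 0},{"hand": 0,"travel": [0,0,12],"yaw": 0},{"hand": 0,"travel": [0,0,6],"yaw": 0},{"hand": 0,"travel": [0,0,1],"yaw": 0},{"hand": 0,"travel": [0,0,0],"yaw": 0},{"hand": 0,"travel": [0,0,0],"yaw": 0}]'

```text
t: 30.3
tcp_pos: [0.6201, 0.0328, 0.0541]
tool_rot: [0.714, 0.7, 0.001, 0.001]
force: [-0.6, -0.1, -1.1]
finger_gap: 1.002
```

```bash
python3 - <<'E'
from h import *
plan(618.4,33.2,52,88.8)
d=manip.snapshot('scene');I=d['pixels']; cv2.imwrite('pics/q_scene.png',cv2.resize(I[225:345,190:310],(600,600)))
E
```

```text
t 30.3 tcp [620.1  32.8  54.1] psi 88.82 gap 1.002 F [-0.6 -0.1 -1.1] q6 -0.11
yaw 0.02 travel now-axes [ 0.3 -1.8  2.1] after-turn axes [ 0.3 -1.8  2.1]
```

View pics/q_scene.png

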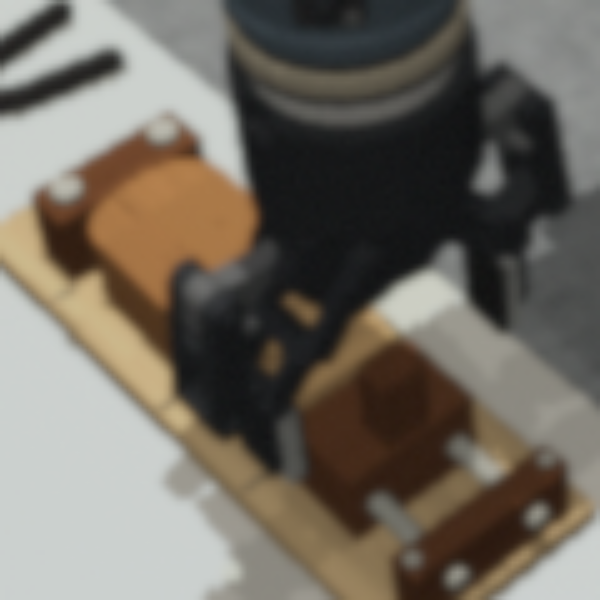

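The handle is centred between the fingers. I close on it.

>>> servo_tool --increments '[{"hand": 0.2,"travel": [0,-1.5,1.5],"yaw": 0},{"hand": 0.4,"travel": [0,0,0],"yaw": 0},{"hand": 0.55,"travel": [0,0,0],"yaw": 0},{"hand": 0.65,"travel": [0,0,0],"yaw": 0},{"hand": 0.75,"travel": [0,0,0],"yaw": 0},{"hand": 0.85,"travel": [0,0,0],"yaw": 0},{"hand": 1,"travel": [0,0,0],"yaw": 0},{"hand": 1,"travel": [0,0,0],"yaw": 0},{"hand": 1,"travel": [0,0,0],"yaw": 0},{"hand": 1,"travel": [0,0,0],"yaw": 0}]' --newtons 70

```text
t: 31.35
tcp_pos: [0.6192, 0.0329, 0.0523]
tool_rot: [0.714, 0.7, 0.001, 0.001]
force: [3.0, 0.4, 2.1]
finger_gap: 0.218
```

```bash
python3 - <<'E'
from h import *
plan(618.4,33.2,52,88.8)
E
```

```text
t 31.35 tcp [619.2  32.9  52.3] psi 88.81 gap 0.218 F [3.  0.4 2.1] q6 -0.11
yaw 0.01 travel now-axes [ 0.3 -0.8  0.3] after-turn axes [ 0.3 -0.8  0.3]
```

It's gripped (0.218, about 19 mm). I push the jaw along −x.

>>> servo_tool --increments '[{"hand": 1,"travel": [-1,0,0],"yaw": 0},{"hand": 1,"travel": [-1,0,0],"yaw": 0},{"hand": 1,"travel": [-1,0,0],"yaw": 0},{"hand": 1,"travel": [-1,0,0],"yaw": 0},{"hand": 1,"travel": [-1,0,0],"yaw": 0},{"hand": 1,"travel": [-1,0,0],"yaw": 0},{"hand": 1,"travel": [0,0,0],"yaw": 0}]'

```text
t: 32.05
tcp_pos: [0.619, 0.0269, 0.0523]
tool_rot: [0.714, 0.7, 0.001, 0.001]
force: [4.6, 1.5, 3.8]
finger_gap: 0.221
```

>>> servo_tool --increments '[{"hand": 1,"travel": [-1,0,0],"yaw": 0},{"hand": 1,"travel": [-1,0,0],"yaw": 0},{"hand": 1,"travel": [0,0,0],"yaw": 0}]'

```text
t: 32.35
tcp_pos: [0.619, 0.025, 0.0523]
tool_rot: [0.714, 0.7, 0.001, 0.001]
force: [4.3, 2.2, 2.5]
finger_gap: 0.22
```

>>> servo_tool --increments '[{"hand": 1,"travel": [-1,0,0],"yaw": 0},{"hand": 1,"travel": [0,0,0],"yaw": 0}]'

```text
t: 32.55
tcp_pos: [0.619, 0.024, 0.0523]
tool_rot: [0.714, 0.7, 0.001, 0.001]
force: [5.4, 2.2, 3.0]
finger_gap: 0.22
```

>>> servo_tool --increments '[{"hand": 1,"travel": [-1,0,0],"yaw": 0},{"hand": 1,"travel": [0,0,0],"yaw": 0}]'

```text
t: 32.75
tcp_pos: [0.619, 0.023, 0.0523]
tool_rot: [0.714, 0.7, 0.001, 0.001]
force: [5.3, 1.0, 3.2]
finger_gap: 0.221
```

>>> servo_tool --increments '[{"hand": 1,"travel": [-0.5,0,0],"yaw": 0},{"hand": 1,"travel": [-0.5,0,0],"yaw": 0},{"hand": 1,"travel": [0,0,0],"yaw": 0}]'

```text
t: 33.05
tcp_pos: [0.619, 0.0226, 0.0523]
tool_rot: [0.715, 0.7, 0.001, 0.001]
force: [5.0, 3.4, 2.2]
finger_gap: 0.219
```

```bash
python3 - <<'E'
from h import *
plan(618.4,33.2,52,88.8)
d=manip.snapshot('scene');I=d['pixels']; cv2.imwrite('pics/r_scene.png',cv2.resize(I[225:345,190:310],(600,600)))
E
```

```text
t 33.05 tcp [619.   22.6  52.3] psi 88.79 gap 0.219 F [5.  3.4 2.2] q6 -0.12
yaw -0.01 travel now-axes [10.5 -0.8  0.3] after-turn axes [10.5 -0.8  0.3]
```

View pics/r_scene.png

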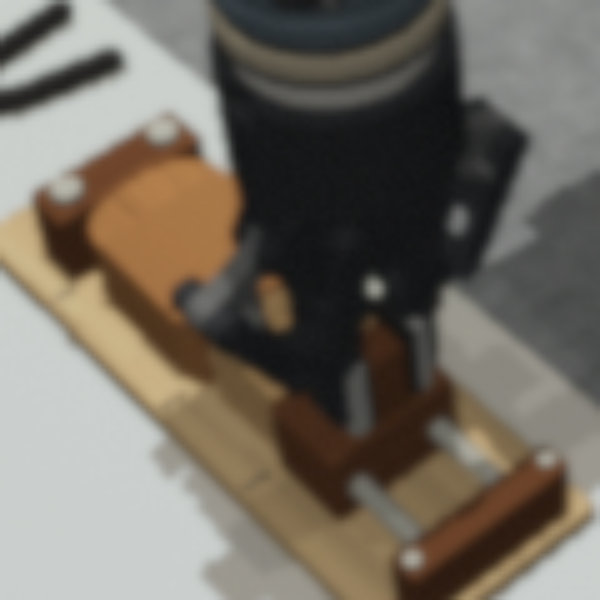

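The jaw moved only 0.4 mm for a 1 mm command, so the row is closing up. I press further.

>>> servo_tool --increments '[{"hand": 1,"travel": [-0.5,0,0],"yaw": 0},{"hand": 1,"travel": [-0.5,0,0],"yaw": 0},{"hand": 1,"travel": [0,0,0],"yaw": 0}]'

```text
t: 33.4
tcp_pos: [0.6189, 0.0226, 0.0523]
tool_rot: [0.715, 0.7, 0.002, 0.0]
force: [6.3, 6.8, 1.9]
finger_gap: 0.224
```

>>> servo_tool --increments '[{"hand": 1,"travel": [-0.5,0,0],"yaw": 0},{"hand": 1,"travel": [-0.5,0,0],"yaw": 0},{"hand": 1,"travel": [0,0,0],"yaw": 0}]'

```text
t: 33.7
tcp_pos: [0.6189, 0.0226, 0.0522]
tool_rot: [0.715, 0.699, 0.002, -0.0]
force: [6.6, 9.1, 2.8]
finger_gap: 0.224
```

```bash
python3 - <<'E'
from h import *
plan(618.4,33.2,52,88.8)
E
```

```text
t 33.7 tcp [618.9  22.6  52.2] psi 88.76 gap 0.224 F [6.6 9.1 2.8] q6 -0.13
yaw -0.04 travel now-axes [10.6 -0.7  0.3] after-turn axes [10.6 -0.7  0.2]
```

The force rises about 3 N per mm with no movement. I go on to about 18 N.

>>> servo_tool --increments '[{"hand": 1,"travel": [-0.5,0,0],"yaw": 0},{"hand": 1,"travel": [-0.5,0,0],"yaw": 0},{"hand": 1,"travel": [-0.5,0,0],"yaw": 0},{"hand": 1,"travel": [-0.5,0,0],"yaw": 0},{"hand": 1,"travel": [-0.5,0,0],"yaw": 0},{"hand": 1,"travel": [-0.5,0,0],"yaw": 0},{"hand": 1,"travel": [0,0,0],"yaw": 0},{"hand": 1,"travel": [0,0,0],"yaw": 0},{"hand": 1,"travel": [0,0,0],"yaw": 0}]'

```text
t: 34.6
tcp_pos: [0.6189, 0.0226, 0.0523]
tool_rot: [0.715, 0.699, 0.004, -0.001]
force: [7.2, 18.4, 3.2]
finger_gap: 0.22
```

```bash
python3 - <<'E'
from h import *
plan(618.4,33.2,52,88.8)
d=manip.snapshot('scene');I=d['pixels']; cv2.imwrite('pics/s_scene.png',I); cv2.imwrite('pics/s_crop.png',cv2.resize(I[225:345,190:310],(600,600)))
d=manip.snapshot('top');I=d['pixels']; cv2.imwrite('pics/s_top.png',I)
E
```

```text
t 34.6 tcp [618.9  22.6  52.3] psi 88.72 gap 0.22 F [ 7.2 18.4  3.2] q6 -0.13
yaw -0.08 travel now-axes [10.6 -0.8  0.4] after-turn axes [10.6 -0.8  0.3]
```

View pics/s_crop.png

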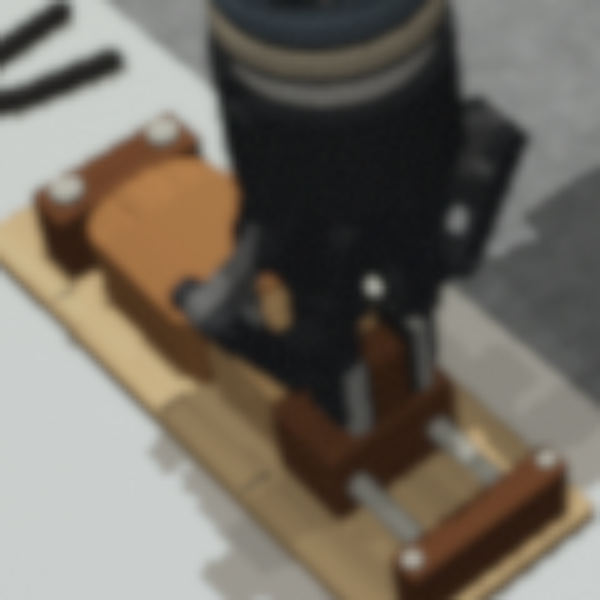

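View pics/s_scene.png

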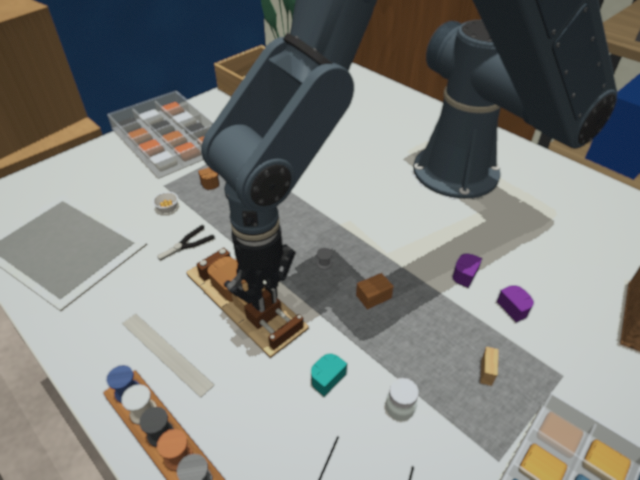

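The row is tight. The jaw stopped after about 10.3 mm of its 28 mm stroke, so it bears on the row and not on its own stop, and the push is a steady 18 N. The bystanders and the other halves look unmoved. Handing in.

```bash
python3 - <<'E'
from h import *
s=manip.sense();print(s["t"],s["force"].round(1))
print(manip.sign_off())
E
```

```text
34.7 [ 7.6 18.2  2.9]
the job is handed in; nothing more can be done
None
```

I stood the matching half (wide, rounded back corners, top view (181,257)) flat against the fixed half. Two spacers went behind it, because the gap measured about 89 mm and one spacer would have needed about 29 mm of the jaw's 28 mm stroke. I then gripped the jaw's handle, pushed until the row closed up, and handed in at about 35 s still pressing.

**Last checks:**
- **Push:** the jaw stopped after about 10.3 mm (I had expected 9–10) and stayed put while the push rose to a steady 18 N. The handle was gripped at 70 N.
- **Other force:** there was also a sideways force of about 7 N on the tool, probably because the grip is slightly off centre; I left it alone.
- **Row:** the joint between the halves looked seamless in the picture taken right after placing the half. In the last picture the gripper hides the spacers and part of the half, and the arm blocked the top view. The final fit is therefore judged from the force and jaw travel, not seen directly.
- **Bystanders:** in the last scene picture the other halves and the bead things look unmoved.

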